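Trial layout of turned knobs on drawer fronts

TASK

Set out the turned knobs on the three drawer fronts: lay the flat round rose on the middle of the longest front and stand the largest knob upright on the middle of the rose, stand the middle-sized knob upright on the middle of the middle-length front, and the smallest knob upright on the middle of the shortest front (a pilot hole marks each middle). Leave the bun foot and the pointed finial standing where they are on the crowded rack.

Things in the scene. Friction and masses are not known exactly. Their poses are not given: they have to be found in the camera images.
- knob_large_mid (a point): Turned pale-wood drawer knob, mushroom-shaped: a narrow neck on a small foot, under a wide round head. The largest of three: head 50 mm across, 50 mm tall. Stands upright, foot down. The point is on its axis, half-way up; the head has an upright band, its widest part, from 31 to 40 mm above the underside. z axis up.
- knob_medium_mid (a point): Turned pale-wood drawer knob, mushroom-shaped: a narrow neck on a small foot, under a wide round head. The middle-sized of three: head 38 mm across, 43 mm tall. Stands upright, foot down. The point is on its axis, half-way up; the head has an upright band, its widest part, from 27 to 34 mm above the underside. z axis up.
- knob_small_mid (a point): Turned pale-wood drawer knob, mushroom-shaped: a narrow neck on a small foot, under a wide round head. The smallest of three: head 27 mm across, 36 mm tall. Stands upright, foot down. The point is on its axis, half-way up; the head has an upright band, its widest part, from 22 to 29 mm above the underside. z axis up.
- rose_mid (a point): Turned pale-wood rose: a flat round disc, 56 mm across (upright edge 8 mm high, then a small bevel), 12 mm thick, lying flat, with two ring grooves on top. The point is at its centre, half-way up. z axis up.
- bun_foot_mid (a point): Bun foot, to be left alone: squat, bulging pale-wood turning without a neck, flat on top with a dark screw hole, 54 mm across, 34 mm tall. The point is on its axis, half-way up.
- finial_mid (a point): Finial, to be left alone: slender pale-wood turning with a pointed tip, 30 mm across at the foot, 60 mm tall. The point is on its axis, half-way up.
- front_long: The longest drawer front: a white-primed board lying flat on the bench and fixed to it, 200 mm long (its y axis), 76 mm wide (its x axis), 18 mm thick; a small dark pilot hole marks the middle of its top. Origin on the underside, below that hole; the top is 18 mm higher.
- front_middle: The middle-length drawer front: a white-primed board lying flat on the bench and fixed to it, 150 mm long (its y axis), 76 mm wide (its x axis), 18 mm thick; a small dark pilot hole marks the middle of its top. Origin on the underside, below that hole; the top is 18 mm higher.
- front_short: The shortest drawer front: a white-primed board lying flat on the bench and fixed to it, 100 mm long (its y axis), 76 mm wide (its x axis), 18 mm thick; a small dark pilot hole marks the middle of its top. Origin on the underside, below that hole; the top is 18 mm higher.
- rack: Finishing rack, fixed: dark wooden board 160 mm (its x axis) by 212 mm (its y), origin at bench level below its centre, top 24 mm higher. On it stand the six turnings, in any arrangement, in two rows of three along y: rows at x = -46 and +46 mm, places 66 mm apart in a row. Along a row the gaps are too small for a finger (down to 7 mm); put the fingers on a turning's two sides along the rack's x axis.
Not all that is in view belongs to the job. What is shaped like the front_short but blue or yellow is not meant.

How it is judged:
By the outcome, as a careful person would: the job done as asked, in the order asked, and still so for the second after the job is handed in, with the robot touching nothing.
It also fails if it takes over 104 s, if anything falls off the work surface, if the arm or the gripper's body presses on something with over 40 N, if the wrist force passes 120 N, or if a joint passes its speed limit or range.

ROBOT

A 7-joint arm with a two-finger parallel gripper is mounted at the origin on the work surface. World frame = base frame: x ahead of the robot, y to its left, z up, the work surface at z = 0. Lengths are in m, angles in rad, forces in N, time in s.
With the tool pointing down it reaches from about 0.35 to 0.9 m from the base axis. Payload 7.2 kg.
Tool frame: the origin (TCP) lies at the very end of the fingers, on their centre line; the grasp point (between the pads) lies r.tcp_to_grasp behind it (r.tcp_to_grasp is the distance from the TCP to the grasp point, in m); x points along the fingers, y is the direction in which the jaws open and shut, and the axes are right-handed (so a half turn about x gives the same grasp; the last joint's range is limited). The gripper opens to 88 mm and grips with 3 to 60 N. Pads are 20 mm wide; open, the fingers measure 115 mm over their backs; the gripper's body (75 mm by 178 mm) begins 61 mm behind the grasp point.
Start: joints at [-1.366, 0.411, -0.013, 1.596, 0.006, 1.134, -0.082], TCP at [0.168, 0.602, 0.183] pointing down, gripper open.
Joint ranges: [-2.95, 2.95], [-0.29, 1.99], [-1.47, 1.44], [0.14, 2.54], [-1.03, 4.17], [0.13, 1.85], [-2.86, 2.86]. Speed limits (rad/s): [2.39, 2.39, 3.01, 3.01, 3.14, 3.14, 3.14].

INTERFACE

Orientations are given as [roll, pitch, yaw] about the fixed x, y, z axes, in that order (R = Rz(yaw) Ry(pitch) Rx(roll)).
In Python, from cell import monitor, optics, r gives the robot as it stands. The module is installed in compiled form; this text tells all that it offers.
- The arm moves only by the tool move_arm, never from a script. Its argument "series" is a list of rows, each a list of 7 numbers: the turn, a rotation vector about the tool's x, y, z in rad, then the shift along the tool's x, y, z in m, then the closure, from 0 (fully open) to 1 (shut). A call has 1 to 10 rows; each row shifts and turns the commanded pose from where the row before left it, along the tool's axes as they then stand; what a row does not reach is not made up. A row lasts 1/10 s, in which the tool goes at most 50 mm and 8.59 degrees, less where a joint would pass 70% of its speed; a pose out of reach is approached as far as the arm can. A call with a gripper value outside its range is refused whole. The fingers move at their own pace and stop on an object; "newtons" is the grip in N (left out, the last holds). Time passes only in rows, so rows that do not move let the fingers close. It gives the time, the measured TCP pose, the force and the opening at its end, in the units of the state.
- monitor.sense(): the state, without advancing time (a new reading comes with each control period).
- optics.get_image(name): name is "scene" or "top" or "wrist"; returns a dict with "pixels" (480x640x3 uint8, red, green, blue), "camera_matrix" (3x3 intrinsics, pixels), "k1" (the pictures are not rectified: a ray, as slopes to the right and down, at radius r is drawn at 1 + k1 r^2 times it, then the intrinsics apply), "R" (3x3) and "t" (3): a world point X has camera coordinates R X + t. Camera axes: x right, y down, z forward; pixel columns grow to the right and rows downward; lengths in m; the calibration is good to about 2 mm. A picture is of the moment at which its call begins. There is no depth.
- r.close_job(): hands the job in, once; it reports no verdict.
The state is a dict: "t": time; "joint_positions": joint angles; "qvel": joint speeds; "joint_torque": joint torques, N m; "tcp_pos": TCP position; "ee_rot": TCP orientation; "wrist_force": force on the tool from outside, world axes, zero at the start; "ft_torque": the same for the moment, N m; "opening": opening from 0.0 (shut) to 1.0 (fully open).
Only numpy, scipy, OpenCV 4.12 (cv2) and the standard library are available. Lean on these libraries where they do the work, as an engineer would, in place of code of your own. Each camera call takes 0.05 s, during which the arm holds its last target.

## Working session

There is one attempt and no reset: what is moved stays moved. The work goes in short steps, Python scripts to look and compute and a tool call to move; the robot and the scene stay as the last step left them, time stands still between calls to the robot, and variables do not carry over. Pictures are saved under pics/ and viewed, and the job is handed in when it is done.

Besides the shell and the picture viewer there is one more tool, called after ">>>" in YAML: its name, and indented under it one key for each argument. move_arm: Moves the arm, as the interface text tells. Its arguments: {"type":"object","properties":{"series":{"type":"array"},"newtons":{"type":"number"}},"required":["series"]}

```bash
ls; mkdir -p pics; python3 - <<'E'
from cell import monitor, optics, r
import cv2,json
for n in ["scene","top","wrist"]:
    d=optics.get_image(n)
    cv2.imwrite(f"pics/{n}0.png",d["pixels"][:,:,::-1])
    print(n,d["camera_matrix"],d["k1"],d["R"],d["t"])
print(monitor.sense()); print(r.tcp_to_grasp)
E
```

```text
pics
scene [[448.86137821   0.         315.9426949 ]
 [  0.         448.86137821 250.16250745]
 [  0.           0.           1.        ]] 0.034038573782245736 [[ 0.4776817   0.87830863  0.01985296]
 [ 0.55020138 -0.28146532 -0.7861652 ]
 [-0.68490776  0.38645986 -0.61769745]] [-0.26808458 -0.20143745  1.07914108]
top [[529.78911323   0.         315.60206383]
 [  0.         529.78911323 244.87879871]
 [  0.           0.           1.        ]] -0.1030209748171616 [[ 0.00541147 -0.99975727 -0.02135674]
 [-0.9963357  -0.00356748 -0.08545432]
 [ 0.08535738  0.02174092 -0.99611317]] [0.03069704 0.47791037 1.00105652]
wrist [[385.6495722    0.         324.29994406]
 [  0.         385.6495722  233.62787671]
 [  0.           0.           1.        ]] -0.06662724450895786 [[ 2.67994487e-01  9.63420383e-01  3.45971851e-04]
 [ 9.18308668e-01 -2.55554337e-01  3.02326268e-01]
 [ 2.91355703e-01 -8.07040641e-02 -9.53204442e-01]] [-0.62495213 -0.03800818  0.39145346]
{'t': 0.15, 'joint_positions': array([-1.36621467,  0.41174827, -0.01269949,  1.59680359,  0.00560299,
        1.1342572 , -0.08219035]), 'qvel': array([ 0.00010563, -0.00272141,  0.00127552, -0.00354687, -0.00026295,
       -0.00069792, -0.0008041 ]), 'joint_torque': array([ 1.06486885e-03, -5.88334858e+01,  6.42149951e-01, -2.91292602e+01,
       -5.37855376e-02,  1.57845399e-02,  1.16951151e-04]), 'tcp_pos': array([0.16831558, 0.60149458, 0.18230206]), 'ee_rot': array([-1.49507345,  1.56961551, -1.76783227]), 'wrist_force': array([-0.26483787,  0.05632466, -0.76101038]), 'ft_torque': array([ 0.02721125, -0.02655839,  0.0386199 ]), 'opening': 0.99667412856141}
0.0187
```

View pics/scene0.png

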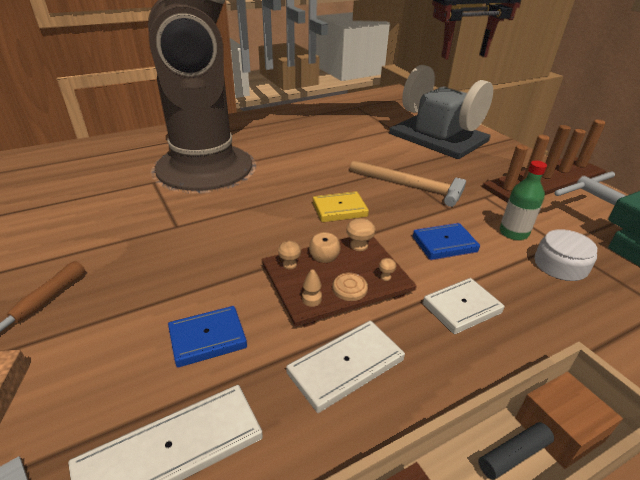

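View pics/top0.png

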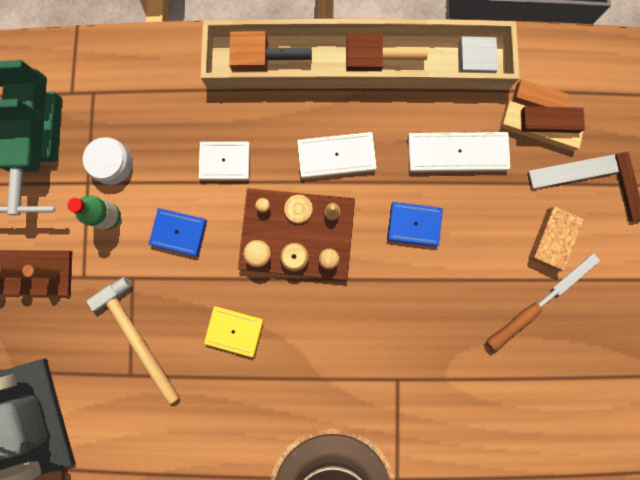

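View pics/wrist0.png

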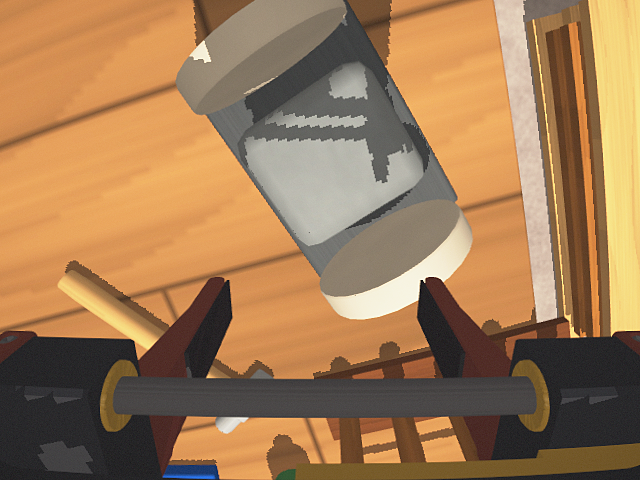

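The top view shows the rack at about (297,236). Far row: small knob (263,205), rose (298,209), finial (332,212). Near row: large knob (257,253), bun foot (294,257), medium knob (329,259). White fronts: short (224,160), middle (337,155), long (460,151). Next I'll measure positions.

```bash
cat > h.py <<'E'
import numpy as np, cv2
from cell import monitor, optics, r
from scipy.spatial.transform import Rotation as Ro
def ray(d,uv):
    K=d["camera_matrix"];k=d["k1"];uv=np.atleast_2d(np.float64(uv))
    p=cv2.undistortPoints(uv.reshape(-1,1,2),K,np.array([k,0,0,0,0.]))[:,0]
    R=np.array(d["R"]);t=np.array(d["t"])
    return -R.T@t,(np.c_[p,np.ones(len(p))])@R
def plane(d,uv,z):
    C,v=ray(d,uv); return C+v*((z-C[2])/v[:,2])[:,None]
def proj(d,X):
    K=d["camera_matrix"]
    rv,_=cv2.Rodrigues(np.array(d["R"]))
    return cv2.projectPoints(np.float64(np.atleast_2d(X)),rv,np.array(d["t"]),K,np.array([d["k1"],0,0,0,0.]))[0][:,0]
def go(pos,jaw=None):
    """delta in tool frame to target; jaw=world yaw of tool y (mod pi), pointing down"""
    s=monitor.sense();R=Ro.from_euler('xyz',s['ee_rot']).as_matrix()
    p=np.array(s['tcp_pos'])
    best=None
    if jaw is None: jaw=np.arctan2(R[1,1],R[0,1])
    for a in (jaw,jaw+np.pi):
        x=np.array([0,0,-1.]);y=np.array([np.cos(a),np.sin(a),0]);T=np.c_[x,y,np.cross(x,y)]
        rv=Ro.from_matrix(R.T@T).as_rotvec()
        if best is None or np.linalg.norm(rv)<np.linalg.norm(best[0]): best=(rv,T)
    print('t',s['t'],'pos',p.round(4),'F',np.round(s['wrist_force'],1),'op',round(s['opening'],3))
    print('turn',best[0].round(3),'shift now-axes',(R.T@(pos-p)).round(4),'shift after turn',(best[1].T@(pos-p)).round(4))
E
python3 - <<'E'
from h import *
d=optics.get_image("top");im=d["pixels"];hsv=cv2.cvtColor(im,cv2.COLOR_RGB2HSV)
C,_=ray(d,[[320,240]]);print("cam",C)
def comps(m,lo):
    n,l,st,c=cv2.connectedComponentsWithStats(m.astype(np.uint8))
    return [(l==i,st[i],c[i]) for i in range(1,n) if st[i,4]>lo]
w=(hsv[...,1]<50)&(hsv[...,2]>150)
for m,st,c in comps(w,600):
    if not(190<c[0]<520 and 120<c[1]<190):continue
    cn=max(cv2.findContours(m.astype(np.uint8),0,2)[0],key=cv2.contourArea)
    P=plane(d,cn[:,0],0.018)
    rc=cv2.minAreaRect(np.float32(P[:,:2]*1000))
    x,y,ww,hh=st[:4]
    cc=c.round().astype(int);g=im[cc[1]-8:cc[1]+9,cc[0]-8:cc[0]+9].astype(float).mean(2)
    wt=np.clip(150-g,0,None);ys,xs=np.mgrid[-8:9,-8:9]
    hole=[cc[0]+(wt*xs).sum()/wt.sum(),cc[1]+(wt*ys).sum()/wt.sum()]
    print("front",rc,"hole",hole,plane(d,[hole],0.018))
dark=(hsv[...,2]<110)&(hsv[...,0]<15)
roi=np.zeros_like(dark);roi[180:295,230:365]=1
mm=cv2.morphologyEx((dark&roi).astype(np.uint8),cv2.MORPH_OPEN,np.ones((3,3)))
cn=np.concatenate(cv2.findContours(mm,0,1)[0]);print("rack",cv2.minAreaRect(np.float32(plane(d,cn[:,0],0.024)[:,:2]*1000)))
big=cv2.resize(im[180:290,230:365],None,fx=5.5,fy=5.5,interpolation=cv2.INTER_CUBIC)
cv2.imwrite("pics/crop.png",big[:,:,::-1])
E
```

```text
cam [0.39054548 0.01063064 1.03866068]
front ((657.1104736328125, -6.962638854980469), (75.47462463378906, 148.77035522460938), 6.381590366363525) hole [np.float64(336.30543572044866), np.float64(153.70146678170838)] [[ 0.65822907 -0.00686753  0.018     ]]
front ((665.4909057617188, -249.72381591796875), (75.49800109863281, 199.6260223388672), 1.2336453199386597) hole [np.float64(459.50244379276637), np.float64(150.46236559139786)] [[ 0.66615075 -0.25030412  0.018     ]]
front ((646.3516845703125, 216.04373168945312), (98.98095703125, 73.1620864868164), 89.78023529052734) hole [np.float64(223.08507347254448), np.float64(159.39443155452437)] [[0.64727654 0.21710362 0.018     ]]
rack ((502.5659484863281, 87.64544677734375), (202.59832763671875, 224.34228515625), 0.7320048809051514)
```

View pics/crop.png

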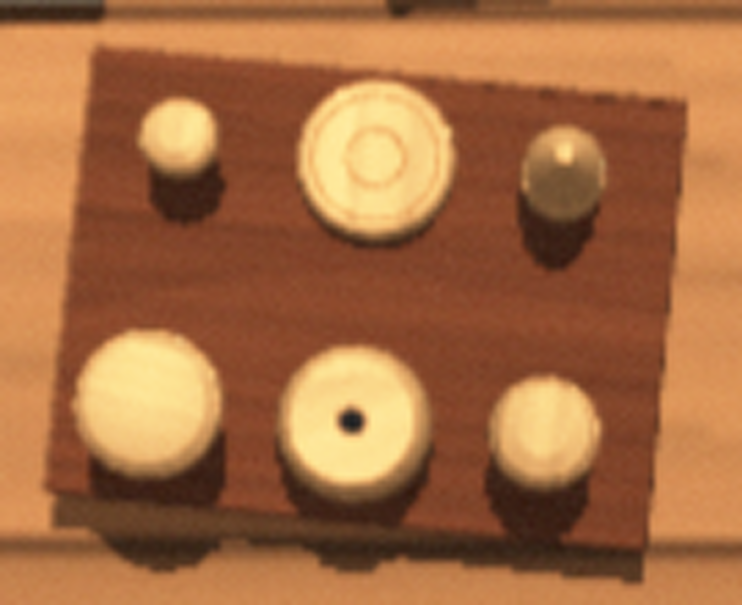

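The crop shows all six turnings cleanly. Rack corners in the crop are about (95,48), (686,102), (643,550) and (47,490).

```bash
python3 - <<'E'
from h import *
d=optics.get_image("top");im=d["pixels"]
f=lambda c:(np.array(c)+.5)/5.5-.5+[230,180]
P=plane(d,f([(95,48),(686,102),(643,550),(47,490)]),.024)[:,:2]
print("rack",P.mean(0),np.linalg.norm(P-np.roll(P,-1,0),axis=1));
ax=(P[0]+P[3]-P[1]-P[2]); ang=np.arctan2(-ax[0],ax[1]); print("yaw from y axis",ang, "from x",np.arctan2(*((P[0]+P[1]-P[2]-P[3])[::-1])))
hsv=cv2.cvtColor(im,cv2.COLOR_RGB2HSV)
big=cv2.resize(im[180:290,230:365],None,fx=8,fy=8,interpolation=cv2.INTER_CUBIC)
m=(big.mean(2)>135).astype(np.uint8)
for n,c,z in [("small",(263,205),.0495),("rose",(298,209),.033),("large",(257,253),.0595),("medium",(329,259),.0545),("bun",(294,257),.041)]:
    n_,l,st,ce=cv2.connectedComponentsWithStats(m)
    # separate: circle around seed
    s=np.zeros_like(m);cv2.circle(s,tuple(int((a-b)*8) for a,b in zip(c,(230,180))),17*8,1,-1)
    cs=cv2.findContours(m&s,0,1)[0];k=max(cs,key=cv2.contourArea)
    uv=(k[:,0]+.5)/8-.5+[230,180]
    Q=plane(d,uv,z)[:,:2]
    e=cv2.fitEllipse(np.float32(Q*1000)); (cx,cy),rr=cv2.minEnclosingCircle(np.float32(Q*1000))
    print(n,np.round(e[0],1),np.round(e[1],1),"mec",round(cx,1),round(cy,1),"diam",round(2*rr,1))
E
```

```text
rack [0.49962608 0.07023385] [0.21017904 0.15822737 0.20934329 0.15749975]
yaw from y axis -0.09309391307276686 from x -0.09289754444130198
small [553.2 134.2] [23.6 25.7] mec 553.1 134.6 diam 26.4
rose [547.9  67. ] [53.6 54. ] mec 548.2 66.9 diam 55.3
large [461. 142.] [45.7 49.1] mec 460.2 142.3 diam 50.1
medium [451.7   7.4] [33.7 34.7] mec 452.1 7.2 diam 35.9
bun [456.5  73.6] [47.5 48.7] mec 456.1 73.3 diam 49.4
```

```bash
python3 - <<'E'
from h import *
print(Ro.from_euler('xyz',monitor.sense()['ee_rot']).as_matrix().round(3))
go([.547,.066,.15],-.093)
E
```

```text
[[-0.     0.269  0.963]
 [-0.001  0.963 -0.269]
 [-1.    -0.001  0.   ]]
t 0.25 pos [0.1683 0.6017 0.1826] F [ 0.2 -0.   0.1] op 0.997
turn [1.391e+00 1.000e-03 1.000e-03] shift now-axes [ 0.0329 -0.4138  0.509 ] shift after turn [0.0326 0.4268 0.4982]
```

>>> move_arm:
  series:
    - [0,0,0,0,-0.0296,0.0364,0]
    - [0,0,0,0,-0.0296,0.0364,0]
    - [0,0,0,0,-0.0296,0.0364,0]
    - [0,0,0,0,-0.0296,0.0364,0]
    - [0,0,0,0,-0.0296,0.0364,0]
    - [0,0,0,0,-0.0296,0.0364,0]
    - [0,0,0,0,-0.0296,0.0364,0]
    - [0,0,0,0,-0.0296,0.0364,0]
    - [0,0,0,0,-0.0296,0.0364,0]
    - [0,0,0,0,-0.0296,0.0364,0]

```text
t: 1.25
tcp_pos: [0.44, 0.2171, 0.1832]
ee_rot: [1.159, 1.57, 0.886]
wrist_force: [0.9, 1.7, -0.3]
opening: 1.002
```

>>> move_arm:
  series:
    - [0,0,0,0.003,-0.0296,0.0364,0]
    - [0,0,0,0.003,-0.0296,0.0364,0]
    - [0,0,0,0.003,-0.0296,0.0364,0]
    - [0,0,0,0.003,-0.0296,0.0364,0]

```text
t: 1.65
tcp_pos: [0.5484, 0.0639, 0.171]
ee_rot: [0.798, 1.57, 0.526]
wrist_force: [1.2, 0.5, 1.2]
opening: 0.997
```

>>> move_arm:
  series:
    - [0.139,0,0,0,0,0,0]
    - [0.139,0,0,0,0,0,0]
    - [0.139,0,0,0,0,0,0]
    - [0.139,0,0,0,0,0,0]
    - [0.139,0,0,0,0,0,0]
    - [0.139,0,0,0,0,0,0]
    - [0.139,0,0,0,0,0,0]
    - [0.139,0,0,0,0,0,0]
    - [0.139,0,0,0,0,0,0]
    - [0.139,0,0,0,0,0,0]

```text
t: 2.65
tcp_pos: [0.5475, 0.0656, 0.1709]
ee_rot: [-3.003, 1.571, 1.612]
wrist_force: [0.6, 0.6, -0.6]
opening: 1.002
```

```bash
python3 - <<'E'
from h import *
go([.547,.066,.12],-.093)
d=optics.get_image("wrist");im=d["pixels"].copy()
cv2.imwrite("pics/w1.png",im[:,:,::-1])
print(proj(d,[[.547,.066,.036],[.5525,.133,.06],[.461,.1415,.074]]),"cam",ray(d,[[0,0]])[0])
E
```

```text
t 2.65 pos [0.5475 0.0656 0.1709] F [ 0.6  0.6 -0.6] op 1.002
turn [-0.005 -0.     0.   ] shift now-axes [ 0.0509 -0.0005 -0.0003] shift after turn [ 0.0509 -0.0005 -0.0004]
[[323.06278323 208.86199102]
 [321.70737168 133.54624625]
 [201.00959889 135.61854787]] cam [0.55580828 0.1483608  0.37357555]
```

View pics/w1.png

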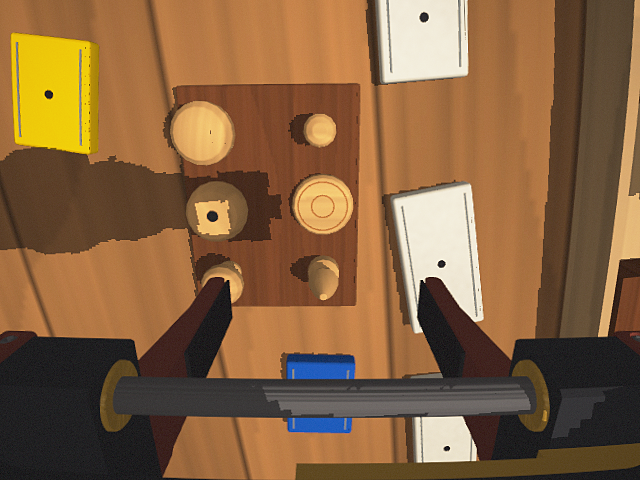

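The wrist view shows the rose at (322,205), the small knob at (320,130), the large at (202,133), the middle front's hole at (441,264) and the short front's at (424,17). I'll compare these with the top-view estimates.

```bash
python3 - <<'E'
from h import *
d=optics.get_image("wrist")
for n,uv,z in [("rose",(322.5,205.5),.036),("mid",(441.5,264),.018),("short",(424,17),.018),("small",(320,130),.0495),("large",(201,132.5),.0595)]: print(n,plane(d,[uv],z).round(4))
E
```

```text
rose [[0.5468 0.0692 0.036 ]]
mid [[ 0.6581 -0.0067  0.018 ]]
short [[0.6483 0.2182 0.018 ]]
small [[0.5519 0.1355 0.0495]]
large [[0.4575 0.1444 0.0595]]
```

>>> move_arm:
  series:
    - [-0.005,0,0,0.03,-0.0004,-0.0022,0.18]
    - [0,0,0,0.03,0,0,0.18]
    - [0,0,0,0.03,0,0,0.18]
    - [0,0,0,0.025,0,0,0.18]
    - [0,0,0,0.015,0,0,0.18]
    - [0,0,0,0.01,0,0,0.18]
    - [0,0,0,0.004,0,0,0.18]
    - [0,0,0,0,0,0,0.18]
  newtons: 15

```text
t: 3.55
tcp_pos: [0.5476, 0.0677, 0.0271]
ee_rot: [2.095, 1.571, 0.438]
wrist_force: [0.6, 0.4, 0.0]
opening: 0.815
```

```bash
python3 - <<'E'
from h import *
go([.547,.068,.026],-.093)
d=optics.get_image("wrist");cv2.imwrite("pics/w2.png",d["pixels"][:,:,::-1])
E
```

```text
t 3.55 pos [0.5476 0.0677 0.0271] F [0.6 0.4 0. ] op 0.815
turn [ 0.007 -0.    -0.   ] shift now-axes [ 0.0011 -0.0006 -0.0002] shift after turn [ 0.0011 -0.0006 -0.0002]
```

View pics/w2.png

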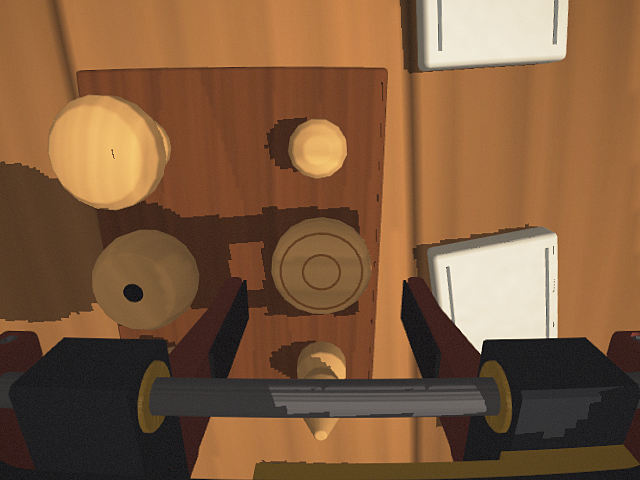

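```bash
python3 - <<'E'
from h import *
d=optics.get_image("wrist");s=monitor.sense();T=Ro.from_euler('xyz',s['ee_rot']).as_matrix();p=np.array(s['tcp_pos'])
print("tcp px",proj(d,p),"tip corners",proj(d,[p+T@[0,a,b] for a in(-.036,.036) for b in (-.01,.01)]))
print("rose by px",plane(d,[(321,271)],.036))
E
```

```text
tcp px [[323.62583393 266.37275861]] tip corners [[259.20145157 249.62539043]
 [260.97338529 282.3691203 ]
 [388.07385272 249.78986392]
 [386.23591476 282.52264145]]
rose by px [[0.5466886 0.0685997 0.036    ]]
```

```bash
python3 - <<'E'
from h import *
s=monitor.sense();T=Ro.from_euler('xyz',s['ee_rot']).as_matrix();p=np.array(s['tcp_pos'])
for n in("scene","top"):
    d=optics.get_image(n);im=d["pixels"].copy()
    q=proj(d,[p]+[p+T@[0,a,b] for a in(-.036,.036) for b in (-.01,.01)]);print(q.round())
    u,v=q[0].astype(int);c=im[max(v-90,0):v+60,u-90:u+110]
    c=cv2.resize(c,None,fx=4,fy=4,interpolation=cv2.INTER_CUBIC)
    for k in q: cv2.circle(c,tuple(int(4*(a-b)) for a,b in zip(k,(u-90,max(v-90,0)))),3,(255,0,0),-1)
    cv2.imwrite(f"pics/{n}2.png",c[:,:,::-1])
E
```

```text
[[350. 287.]
 [345. 272.]
 [334. 275.]
 [366. 301.]
 [355. 304.]]
[[298. 208.]
 [291. 226.]
 [301. 227.]
 [294. 189.]
 [304. 190.]]
```

View pics/scene2.png

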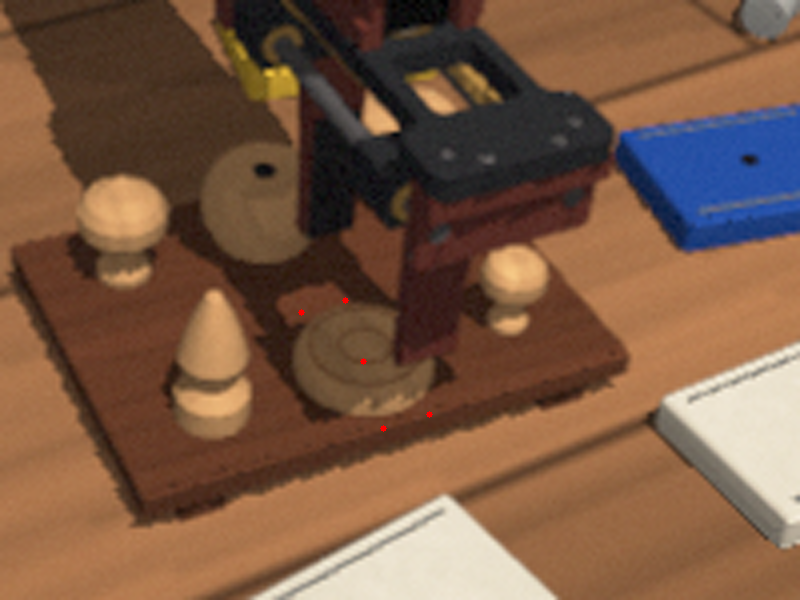

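View pics/top2.png

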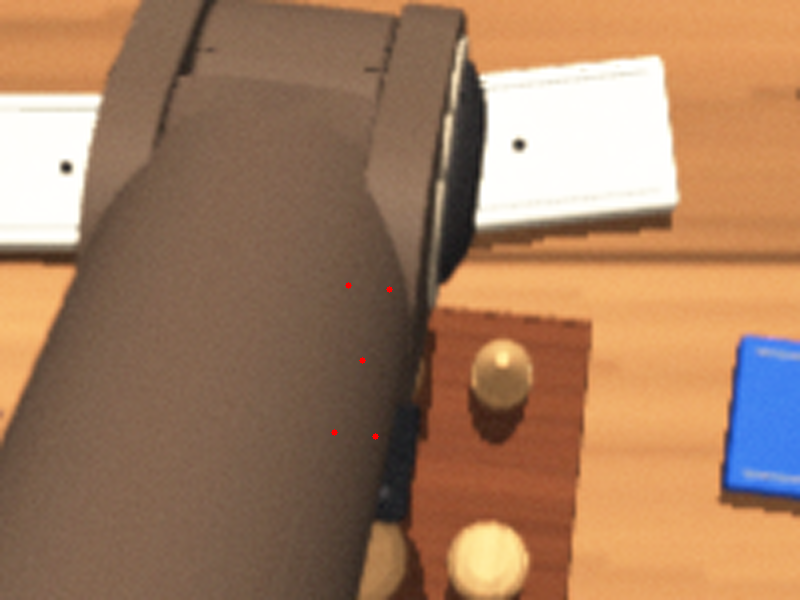

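Good to have looked: in both the scene and wrist pictures, the drawn finger ends sit well above the reported TCP (red dots). I'll triangulate a fingertip corner to size the offset.

```bash
python3 - <<'E'
from h import *
s=monitor.sense();T=Ro.from_euler('xyz',s['ee_rot']).as_matrix();p=np.array(s['tcp_pos'])
a=optics.get_image("scene");b=optics.get_image("wrist")
for im,(x0,y0,x1,y1),n in [(a["pixels"],(320,220,400,300),"zs"),(b["pixels"],(210,250,440,380),"zw")]:
    k=640//(x1-x0) if n=="zs" else 3
    k=7 if n=="zs" else 3
    cv2.imwrite(f"pics/{n}.png",cv2.resize(im[y0:y1,x0:x1],None,fx=k,fy=k,interpolation=cv2.INTER_CUBIC)[:,:,::-1])
E
```

```text
(no output)
```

View pics/zs.png

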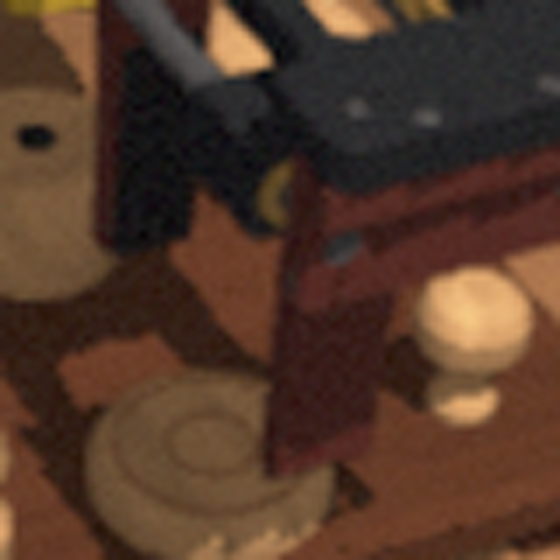

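View pics/zw.png

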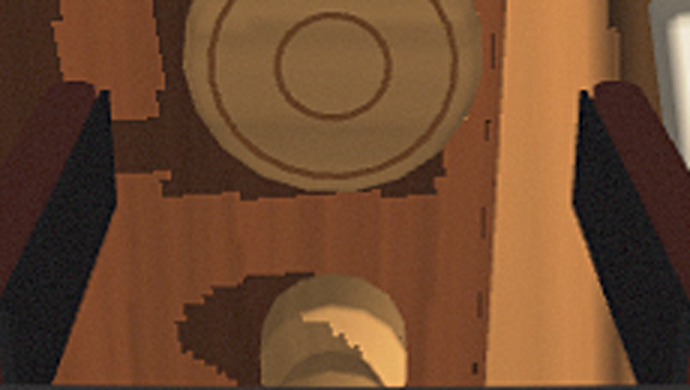

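```bash
python3 - <<'E'
from h import *
s=monitor.sense();T=Ro.from_euler('xyz',s['ee_rot']).as_matrix();p=np.array(s['tcp_pos'])
a=optics.get_image("scene");b=optics.get_image("wrist")
def tri(u,w):
    C1,v1=ray(a,[u]);C2,v2=ray(b,[w]);v1=v1[0];v2=v2[0]
    x=np.linalg.lstsq(np.c_[v1,-v2],C2-C1,rcond=None)[0]
    A=C1+x[0]*v1;B=C2+x[1]*v2
    return (A+B)/2,np.linalg.norm(A-B)
for u,w in [((347.1,253.6),(246.3,280)),((336.4,255.7),(248.3,318.3))]:
    X,e=tri(u,w);print(X.round(4),"gap",round(e,4),"tool",(T.T@(X-p)).round(4))
X,e=tri((350,282.5),(321,269.5)); print("rose",X,e)
# wrist alone: pixel/size pair separation 72mm
for h in (0,.02,.03,.035,.04,.045):
    L=plane(b,[(246.3,280),(248.3,318.3),(404,280),(401,318.3)],p[2]+h);print(h,np.linalg.norm(L[0]-L[2]).round(4),np.linalg.norm(L[0]-L[1]).round(4),((L.mean(0)-p)@T).round(4))
print(s['opening'])
E
```

```text
[0.5134 0.0808 0.0675] gap 0.0007 tool [-0.0399 -0.0353 -0.0098]
[0.5118 0.0618 0.0691] gap 0.0008 tool [-0.0415 -0.0352  0.0092]
rose [0.54613263 0.06922833 0.03586526] 0.001083318709732256
0 0.0906 0.0249 [-0.      0.0008  0.0209]
0.02 0.0816 0.0224 [-0.02    0.0008  0.0106]
0.03 0.0772 0.0212 [-0.03    0.0008  0.0055]
0.035 0.0749 0.0206 [-0.035   0.0007  0.0029]
0.04 0.0727 0.02 [-0.04    0.0007  0.0004]
0.045 0.0705 0.0194 [-0.045   0.0007 -0.0022]
0.8201180407879063
```

Two views agree (0.7 mm gap): the finger ends are 40 mm above the reported TCP along the tool axis, with no sideways offset, while the rose's own height comes out right (0.036). So the true tip is about the reported TCP + 0.040. I'll test this by descending gently and watching the force.

>>> move_arm:
  series:
    - [0,0,0,0.003,0,0,0.18]
    - [0,0,0,0.002,0,0,0.18]
    - [0,0,0,0,0,0,0.18]

```text
t: 4.25
tcp_pos: [0.547, 0.0678, 0.0215]
ee_rot: [-1.266, 1.57, -2.923]
wrist_force: [0.5, -0.7, 0.7]
opening: 0.819
```

>>> move_arm:
  series:
    - [0,0,0,0.002,0,0,0.18]
    - [0,0,0,0,0,0,0.18]

```text
t: 4.45
tcp_pos: [0.5472, 0.0677, 0.0197]
ee_rot: [-1.188, 1.57, -2.845]
wrist_force: [0.3, 0.3, 0.3]
opening: 0.817
```

Reported 19.7 mm is below the rack's top (24 mm) and there is no force, so the offset is confirmed. I'll continue down.

>>> move_arm:
  series:
    - [0,0,0,0.012,0,0,0.18]
    - [0,0,0,0.01,0,0,0.18]
    - [0,0,0,0.005,0,0,0.18]
    - [0,0,0,0.003,0,0,0.18]
    - [0,0,0,0.0015,0,0,0.18]
    - [0,0,0,0,0,0,0.18]

```text
t: 5.05
tcp_pos: [0.5473, 0.0677, -0.0117]
ee_rot: [-0.967, 1.571, -2.624]
wrist_force: [-0.0, 0.4, -1.0]
opening: 0.819
```

```bash
cat >> h.py <<'E'
OFF=.040
def tip(pos,jaw=None): go(np.array(pos)-[0,0,OFF],jaw)
E
python3 - <<'E'
from h import *
tip([.547,.068,.0265],-.093)
d=optics.get_image("wrist");cv2.imwrite("pics/w3.png",d["pixels"][:,:,::-1])
d=optics.get_image("scene");cv2.imwrite("pics/s3.png",cv2.resize(d["pixels"][180:330,250:450],None,fx=4,fy=4)[:,:,::-1])
E
```

```text
t 5.05 pos [ 0.5473  0.0677 -0.0117] F [-0.   0.4 -1. ] op 0.819
turn [0.006 0.    0.   ] shift now-axes [ 0.0018 -0.0003 -0.0003] shift after turn [ 0.0018 -0.0003 -0.0003]
```

View pics/w3.png

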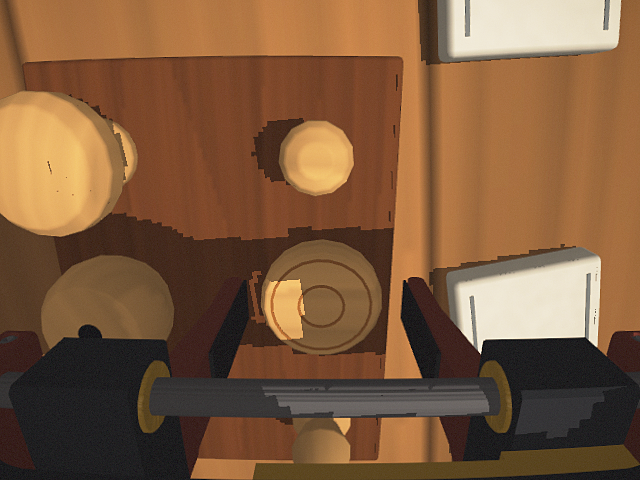

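View pics/s3.png

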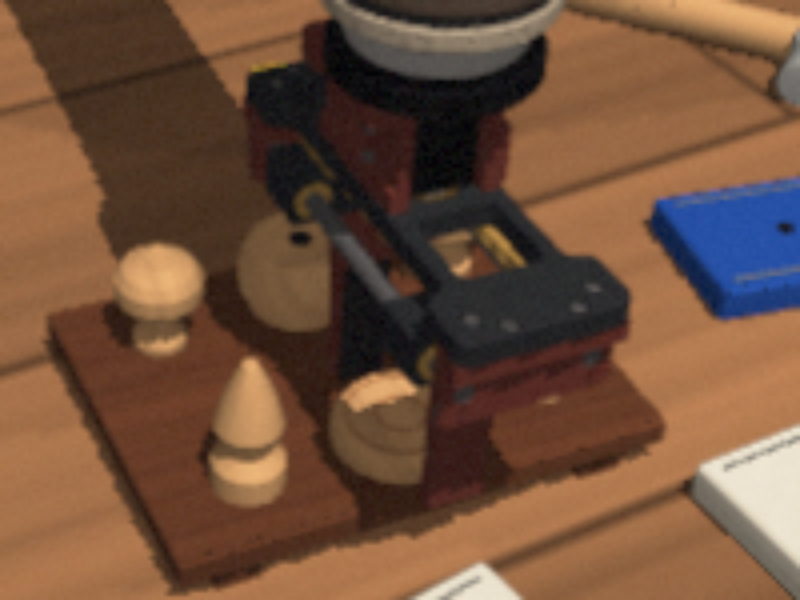

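The rose, with centre at (322,303), lies between the finger ends (rows 280–318), so it is centred. Down another 1.5 mm and close.

>>> move_arm:
  series:
    - [0.006,0,0,0.0015,0,0,0.18]
    - [0,0,0,0,0,0,0.4]
    - [0,0,0,0,0,0,0.6]
    - [0,0,0,0,0,0,0.6]
    - [0,0,0,0,0,0,0.6]
    - [0,0,0,0,0,0,0.6]
  newtons: 15

```text
t: 5.75
tcp_pos: [0.5473, 0.0678, -0.013]
ee_rot: [2.943, 1.571, 1.279]
wrist_force: [-0.1, 0.9, 0.5]
opening: 0.629
```

>>> move_arm:
  series:
    - [0,0,0,-0.005,0,0,0.6]
    - [0,0,0,-0.015,0,0,0.6]
    - [0,0,0,-0.025,0,0,0.6]
    - [0,0,0,-0.025,0,0,0.6]
    - [0,0,0,-0.025,0,0,0.6]
    - [0,0,0,0,0,0,0.6]

```text
t: 6.35
tcp_pos: [0.5498, 0.0678, 0.0861]
ee_rot: [1.967, 1.565, 0.302]
wrist_force: [0.1, -0.7, 0.3]
opening: 0.628
```

```bash
python3 - <<'E'
from h import *
tip([.666,-.250,.10])
d=optics.get_image("wrist");cv2.imwrite("pics/w4.png",d["pixels"][:,:,::-1])
E
```

```text
t 6.35 pos [0.5498 0.0678 0.0861] F [ 0.1 -0.7  0.3] op 0.628
turn [ 0.    -0.002 -0.006] shift now-axes [0.0262 0.1452 0.3057] shift after turn [0.0261 0.1454 0.3056]
```

View pics/w4.png

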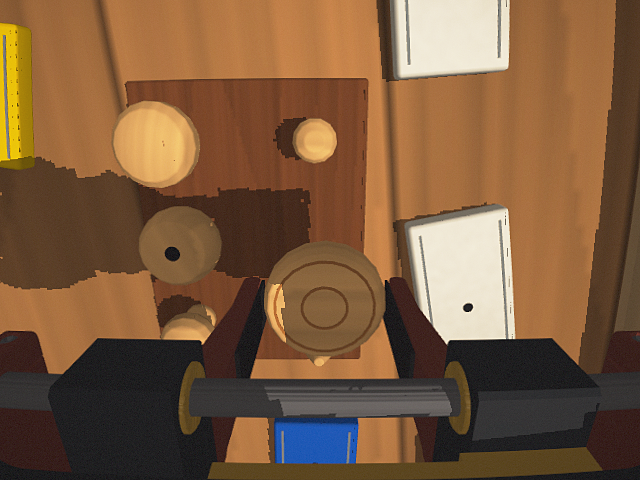

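>>> move_arm:
  series:
    - [0,0,0,0,0.0181,0.0382,0.6]
    - [0,0,0,0,0.0181,0.0382,0.6]
    - [0,0,0,0,0.0181,0.0382,0.6]
    - [0,0,0,0,0.0181,0.0382,0.6]
    - [0,0,0,0,0.0181,0.0382,0.6]
    - [0,0,0,0,0.0181,0.0382,0.6]
    - [0,0,0,0,0.0181,0.0382,0.6]
    - [0,0,0,0.0,0.0181,0.0382,0.6]
    - [0,0,0,0.02,0,0,0.6]
    - [0,0,0,0,0,0,0.6]

```text
t: 7.4
tcp_pos: [0.6605, -0.2508, 0.0584]
ee_rot: [-1.713, 1.565, 2.904]
wrist_force: [0.3, 0.4, -1.1]
opening: 0.628
```

```bash
cat > look.py <<'E'
import sys
from h import *
n=sys.argv[1]
d=optics.get_image("wrist");cv2.imwrite(f"pics/w{n}.png",d["pixels"][:,:,::-1])
d=optics.get_image("scene");cv2.imwrite(f"pics/s{n}.png",d["pixels"][:,:,::-1])
E
python3 - <<'E'
from h import *
tip([.666,-.250,.023],-.093)
E
python3 look.py 5
```

```text
t 7.4 pos [ 0.6605 -0.2508  0.0584] F [ 0.3  0.4 -1.1] op 0.628
turn [-0.003 -0.001  0.006] shift now-axes [ 0.0753  0.0058 -0.0012] shift after turn [ 0.0754  0.0054 -0.0013]
```

View pics/w5.png

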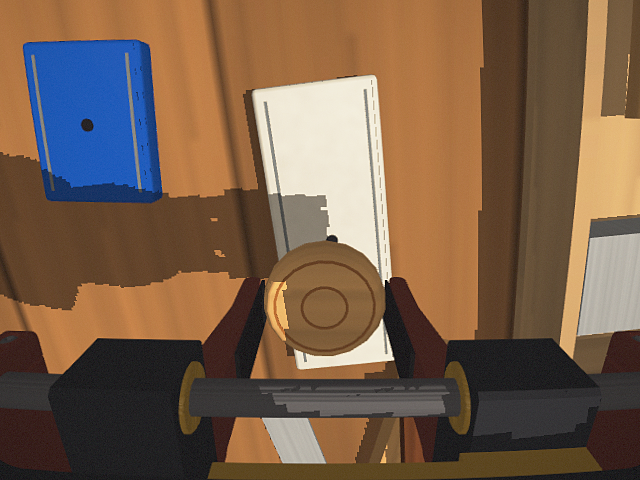

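View pics/s5.png

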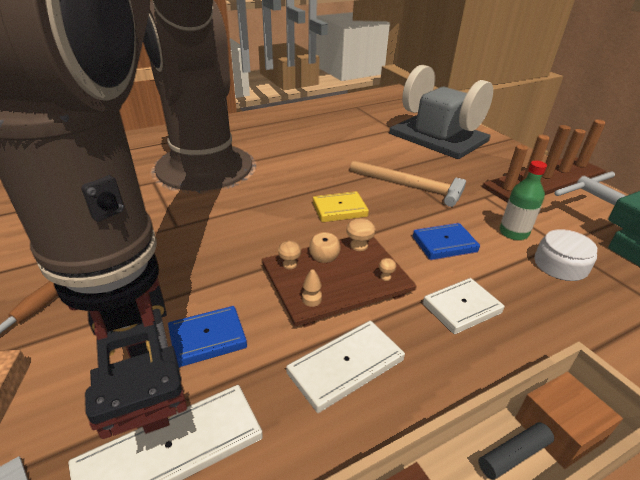

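```bash
python3 - <<'E'
from h import *
d=optics.get_image("wrist");s=monitor.sense();p=np.array(s['tcp_pos']);T=Ro.from_euler('xyz',s['ee_rot']).as_matrix()
tz=p[2]+OFF;tipc=p-T[:,0]*OFF
print("tip",tipc,"rose",plane(d,[(325,307)],tz+.009),plane(d,[(325,298.5)],tz+.002))
print("hole w(approx)",plane(d,[(333,238.5)],.018))
a=optics.get_image("scene");g=a["pixels"][435:455,158:180].astype(float).mean(2);w=np.clip(110-g,0,None);ys,xs=np.mgrid[435:455,158:180]
h=[(w*xs).sum()/w.sum(),(w*ys).sum()/w.sum()];print("hole scene",h,plane(a,[h],.018))
a=optics.get_image("scene")
# scene estimates of rest
for n,c in [("mid",(347,358)),("short",(464,300))]:
    x,y=c;g=a["pixels"][y-6:y+7,x-6:x+7].astype(float).mean(2);w=np.clip(110-g,0,None);ys,xs=np.mgrid[y-6:y+7,x-6:x+7]
    print(n,plane(a,[[(w*xs).sum()/w.sum(),(w*ys).sum()/w.sum()]],.018))
E
```

```text
tip [ 0.66301921 -0.24849218  0.10169069] rose [[ 0.66332852 -0.24777812  0.11069074]] [[ 0.66338436 -0.24715961  0.10369074]]
hole w(approx) [[ 0.66880798 -0.24667546  0.018     ]]
hole scene [np.float64(167.93986156813796), np.float64(443.17292635878806)] [[ 0.66454183 -0.24871401  0.018     ]]
mid [[ 0.65744709 -0.00549548  0.018     ]]
short [[0.64581379 0.21850452 0.018     ]]
```

```bash
python3 - <<'E'
from h import *
tip([.6655,-.2495,.040],-.093);print(monitor.sense()['ee_rot'],monitor.sense()['qvel'].round(3))
E
```

```text
t 7.65 pos [ 0.6637 -0.2486  0.0627] F [ 0.1 -0.2 -0.5] op 0.627
turn [ 0.002 -0.001 -0.001] shift now-axes [0.0627 0.0019 0.0008] shift after turn [0.0627 0.0019 0.0007]
[2.20569404 1.56989848 0.54363165] [ 0.001 -0.005  0.004 -0.001  0.    -0.002  0.001]
```

>>> move_arm:
  series:
    - [0,0,0,0.02,0.0019,0.0014,0.6]
    - [0,0,0,0.025,0,0,0.6]
    - [0,0,0,0.017,0,0,0.6]
    - [0,0,0,0.008,0,0,0.6]
    - [0,0,0,0,0,0,0.6]
    - [0,0,0,0,0,0,0.6]

```text
t: 8.25
tcp_pos: [0.6652, -0.2518, -0.0076]
ee_rot: [1.065, 1.57, -0.598]
wrist_force: [0.1, -0.2, 1.2]
opening: 0.626
```

```bash
python3 - <<'E'
from h import *
tip([.6655,-.250,.021],-.093)
E
python3 look.py 6
```

```text
t 8.25 pos [ 0.6652 -0.2518 -0.0076] F [ 0.1 -0.2  1.2] op 0.626
turn [-0.     0.    -0.001] shift now-axes [ 0.0114  0.0001 -0.0019] shift after turn [ 0.0114  0.0001 -0.0019]
```

View pics/w6.png

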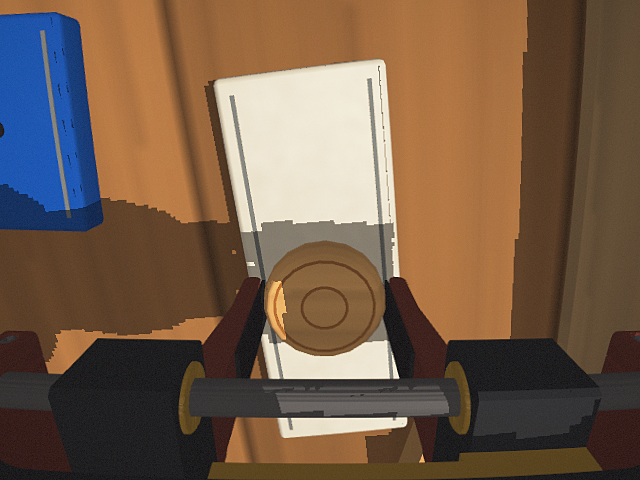

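```bash
python3 - <<'E'
from h import *
d=optics.get_image("wrist")
P=plane(d,[(215,79),(385,60),(406,427),(281,437)],.018);print(P.round(4),P.mean(0))
s=monitor.sense();tz=s['tcp_pos'][2]+OFF
print("rose",plane(d,[(325,307.5)],tz+.009));tip([.6655,-.250,.021],-.093)
E
```

```text
[[ 0.6277 -0.1502  0.018 ]
 [ 0.7017 -0.1495  0.018 ]
 [ 0.7056 -0.3481  0.018 ]
 [ 0.6314 -0.3485  0.018 ]] [ 0.66659501 -0.24906573  0.018     ]
rose [[ 0.66638733 -0.25166953  0.04208524]]
t 8.4 pos [ 0.6656 -0.2519 -0.0069] F [ 1.5 -0.5  0.4] op 0.628
turn [ 0.     0.    -0.002] shift now-axes [ 0.0121 -0.0003 -0.0019] shift after turn [ 0.0121 -0.0003 -0.0019]
```

>>> move_arm:
  series:
    - [0,0,0,0.004,0,-0.0023,0.6]
    - [0,0,0,0.004,0,0,0.6]
    - [0,0,0,0.002,0,0,0.6]
    - [0,0,0,0.001,0,0,0.6]
    - [0,0,0,0,0,0,0.6]
    - [0,0,0,0,0,0,0.6]

```text
t: 9.0
tcp_pos: [0.665, -0.2491, -0.0189]
ee_rot: [-2.895, 1.57, 1.725]
wrist_force: [-1.4, 1.2, 2.3]
opening: 0.626
```

>>> move_arm:
  series:
    - [0,0,0,0.001,0,0,0.6]
    - [0,0,0,0,0,0,0.6]

```text
t: 9.2
tcp_pos: [0.6651, -0.2491, -0.019]
ee_rot: [2.803, 1.57, 1.139]
wrist_force: [-3.2, 3.2, 9.7]
opening: 0.631
```

```bash
python3 - <<'E'
from h import *
tip([.6655,-.250,.021],-.093)
E
python3 look.py 7
```

```text
t 9.2 pos [ 0.6651 -0.2491 -0.019 ] F [-3.2  3.2  9.7] op 0.631
turn [ 0.    -0.001 -0.   ] shift now-axes [-0.      0.0004  0.0008] shift after turn [-0.      0.0004  0.0008]
```

View pics/w7.png

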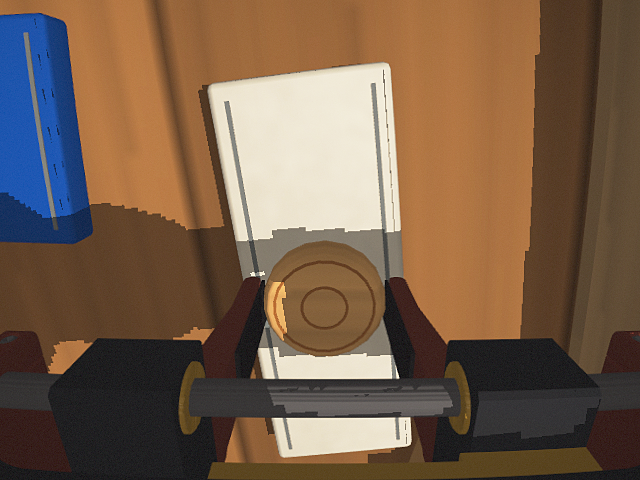

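```bash
python3 - <<'E'
from h import *
d=optics.get_image("wrist")
P=plane(d,[(208,86),(389.5,63),(411,445),(280,457)],.018);print(P.mean(0))
print("rose",plane(d,[(325,307.5)],.030))
E
```

```text
[ 0.66622171 -0.24871462  0.018     ]
rose [[ 0.66595815 -0.24886256  0.03      ]]
```

The rose centre agrees with the board centre to 0.3 mm. Release and rise.

>>> move_arm:
  series:
    - [0,0,0,-0.0007,0,0,0.6]
    - [0,0,0,0,0,0,0.4]
    - [0,0,0,0,0,0,0.2]
    - [0,0,0,0,0,0,0.1]
    - [0,0,0,-0.01,0,0,0.1]
    - [0,0,0,-0.025,0,0,0]
    - [0,0,0,-0.03,0,0,0]
    - [0,0,0,-0.03,0,0,0]
    - [0,0,0,-0.03,0,0,0]
    - [0,0,0,0,0,0,0]

```text
t: 10.35
tcp_pos: [0.6676, -0.251, 0.1112]
ee_rot: [1.322, 1.563, -0.343]
wrist_force: [0.9, -1.1, 0.6]
opening: 1.003
```

```bash
python3 look.py 8; python3 - <<'E'
from h import *
tip([.459,.142,.16],-.093)
E
```

```text
t 10.45 pos [ 0.6655 -0.2495  0.1067] F [-0.2  0.8 -0.9] op 1.0
turn [-0.     0.    -0.002] shift now-axes [-0.0138 -0.242  -0.3706] shift after turn [-0.0133 -0.2419 -0.3706]
```

View pics/w8.png

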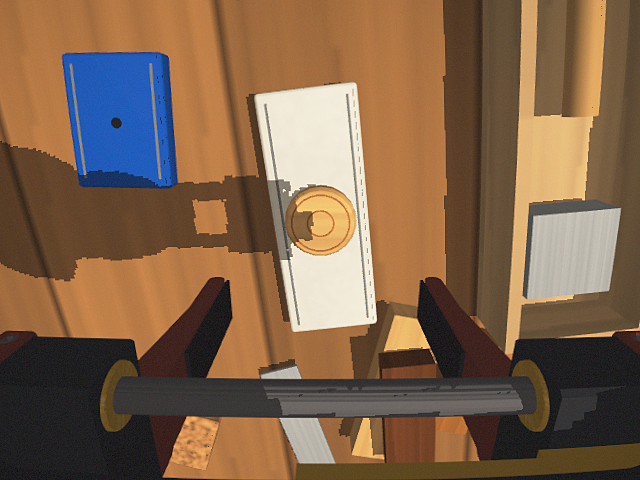

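The rose sits on the long front at (320,220). On to the large knob.

>>> move_arm:
  series:
    - [0,0,0,-0.0014,-0.0242,-0.0371,0]
    - [0,0,0,-0.0014,-0.0242,-0.0371,0]
    - [0,0,0,-0.0014,-0.0242,-0.0371,0]
    - [0,0,0,-0.0014,-0.0242,-0.0371,0]
    - [0,0,0,-0.0014,-0.0242,-0.0371,0]
    - [0,0,0,-0.0014,-0.0242,-0.0371,0]
    - [0,0,0,-0.0014,-0.0242,-0.0371,0]
    - [0,0,0,-0.0014,-0.0242,-0.0371,0]
    - [0,0,0,-0.0014,-0.0242,-0.0371,0]
    - [0,0,0,-0.0014,-0.0242,-0.0371,0]

```text
t: 11.45
tcp_pos: [0.4566, 0.1438, 0.1188]
ee_rot: [-0.95, 1.569, -2.613]
wrist_force: [0.7, 1.5, 0.1]
opening: 1.0
```

>>> move_arm:
  series:
    - [0,0,0,0,0,0,0.15]
    - [0,0,0,0,0,0,0.15]
    - [0,0,0,0,0,0,0.15]

```text
t: 11.75
tcp_pos: [0.4587, 0.1415, 0.1192]
ee_rot: [-0.377, 1.57, -2.042]
wrist_force: [-0.1, -0.1, 0.0]
opening: 0.857
```

```bash
python3 look.py 9; python3 - <<'E'
from h import *
tip([.459,.142,.041],-.093)
E
```

```text
t 11.85 pos [0.459  0.1411 0.1194] F [1.2 0.1 0.7] op 0.846
turn [-0.003  0.001  0.   ] shift now-axes [ 1.184e-01 -1.000e-04 -1.000e-03] shift after turn [ 1.184e-01 -1.000e-04 -9.000e-04]
```

View pics/w9.png

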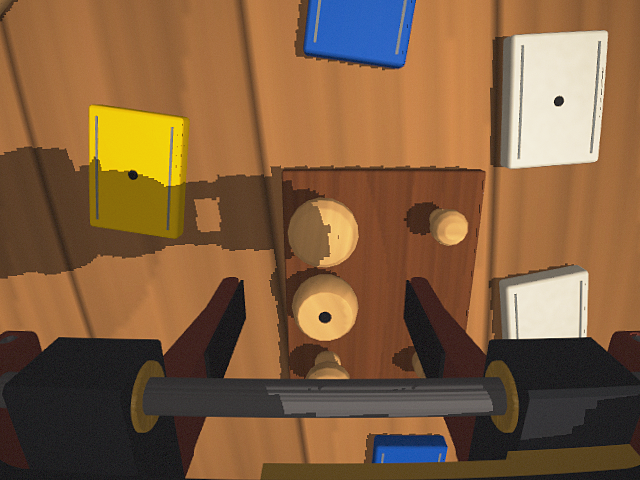

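```bash
python3 - <<'E'
from h import *
d=optics.get_image("wrist")
print(plane(d,[(323,232)],.0595),plane(d,[(449,227)],.0495),plane(d,[(559,101)],.018))
E
```

```text
[[0.45882988 0.14284428 0.0595    ]] [[0.55196935 0.1348258  0.0495    ]] [[0.64843273 0.21811534 0.018     ]]
```

>>> move_arm:
  series:
    - [0,0,0,0.025,0,-0.0014,0.15]
    - [0,0,0,0.03,0,0,0.15]
    - [0,0,0,0.025,0,0,0.15]
    - [0,0,0,0.02,0,0,0.15]
    - [0,0,0,0.012,0,0,0.15]
    - [0,0,0,0.006,0,0,0.15]
    - [0,0,0,0,0,0,0.15]
    - [0,0,0,0,0,0,0.15]

```text
t: 12.7
tcp_pos: [0.4593, 0.144, 0.0023]
ee_rot: [2.125, 1.57, 0.461]
wrist_force: [-0.1, -1.0, -0.3]
opening: 0.854
```

```bash
python3 look.py 10; python3 - <<'E'
from h import *
tip([.459,.1425,.041],-.093)
E
```

```text
t 12.8 pos [0.4594 0.1442 0.0025] F [-1.4  0.3  1.1] op 0.846
turn [-0.    -0.001 -0.001] shift now-axes [ 0.0015 -0.0002  0.0018] shift after turn [ 0.0015 -0.0002  0.0018]
```

View pics/w10.png

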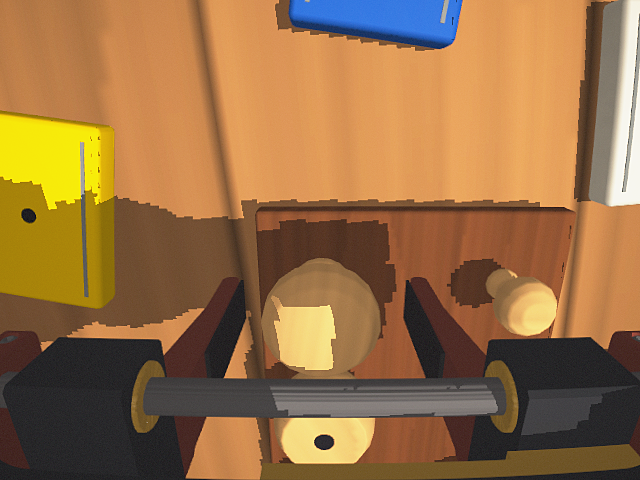

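View pics/s10.png

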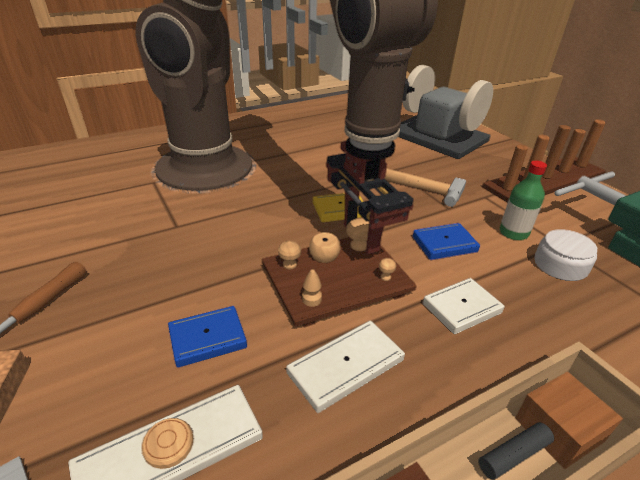

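```bash
python3 - <<'E'
from h import *
d=optics.get_image("wrist")
print(plane(d,[(321.5,316)],.0595));tip([.459,.1425,.041])
E
```

```text
[[0.45868589 0.1448957  0.0595    ]]
t 12.85 pos [0.4593 0.1443 0.0024] F [0.2 0.1 0.6] op 0.85
turn [ 0.    -0.001 -0.001] shift now-axes [ 0.0014 -0.0001  0.0018] shift after turn [ 0.0014 -0.0001  0.0018]
```

>>> move_arm:
  series:
    - [0,0,0,0.0015,0,0,0.3]
    - [0,0,0,0,0,0,0.45]
    - [0,0,0,0,0,0,0.7]
    - [0,0,0,0,0,0,0.7]
    - [0,0,0,0,0,0,0.7]
    - [0,0,0,0,0,0,0.7]
  newtons: 15

```text
t: 13.45
tcp_pos: [0.4587, 0.1441, 0.0002]
ee_rot: [-3.049, 1.571, 1.571]
wrist_force: [-0.8, 0.7, 2.4]
opening: 0.56
```

>>> move_arm:
  series:
    - [0,0,0,-0.005,0,0,0.7]
    - [0,0,0,-0.015,0,0,0.7]
    - [0,0,0,-0.025,0,0,0.7]
    - [0,0,0,-0.03,0,0,0.7]
    - [0,0,0,-0.025,0,0,0.7]
    - [0,0,0,0,0,0,0.7]
    - [0,0,0,0,0,0,0.7]

```text
t: 14.15
tcp_pos: [0.4588, 0.1443, 0.1004]
ee_rot: [2.545, 1.57, 0.881]
wrist_force: [0.2, 0.2, -1.7]
opening: 0.564
```

```bash
python3 look.py 11; python3 - <<'E'
from h import *
tip([.6655,-.2495,.141],-.093)
E
```

```text
t 14.25 pos [0.4579 0.1438 0.0993] F [-0.1 -0.2 -0.5] op 0.561
turn [0.    0.001 0.001] shift now-axes [-0.0017  0.2431  0.3724] shift after turn [-0.0017  0.2432  0.3724]
```

View pics/w11.png

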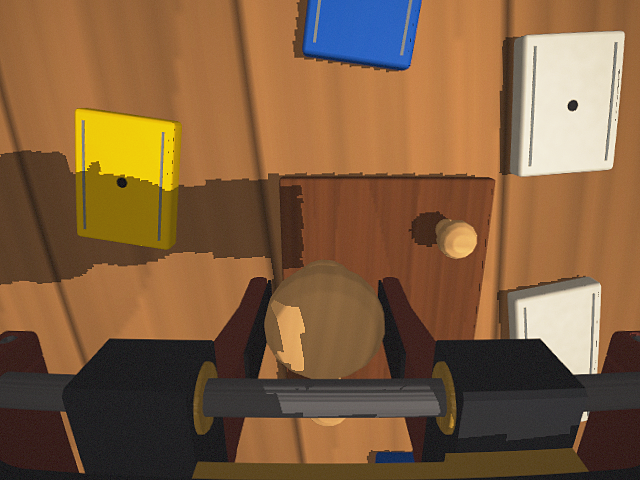

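View pics/s11.png

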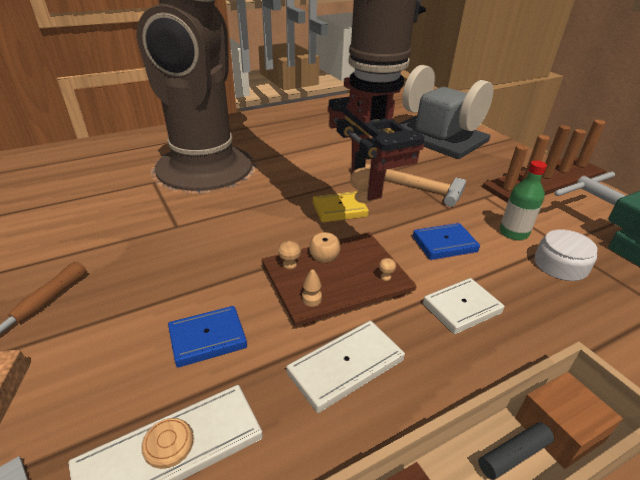

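Large knob held (49.4 mm opening). Carrying it over to the rose.

>>> move_arm:
  series:
    - [0,0,0,0,0.0243,0.0372,0.7]
    - [0,0,0,0,0.0243,0.0372,0.7]
    - [0,0,0,0,0.0243,0.0372,0.7]
    - [0,0,0,0,0.0243,0.0372,0.7]
    - [0,0,0,0,0.0243,0.0372,0.7]
    - [0,0,0,0,0.0243,0.0372,0.7]
    - [0,0,0,0,0.0243,0.0372,0.7]
    - [0,0,0,0,0.0243,0.0372,0.7]
    - [0,0,0,0,0.0243,0.0372,0.7]
    - [0,0,0,0,0.0243,0.0372,0.7]

```text
t: 15.25
tcp_pos: [0.6659, -0.2503, 0.0979]
ee_rot: [-1.833, 1.568, 2.786]
wrist_force: [0.8, 0.3, -0.3]
opening: 0.562
```

>>> move_arm:
  series:
    - [0,0,0,0.01,0,0,0.7]
    - [0,0,0,0,0,0,0.7]
    - [0,0,0,0,0,0,0.7]
    - [0,0,0,0,0,0,0.7]

```text
t: 15.65
tcp_pos: [0.666, -0.2471, 0.0899]
ee_rot: [-2.553, 1.569, 2.068]
wrist_force: [-0.8, 0.3, 0.1]
opening: 0.562
```

```bash
python3 look.py 12; python3 - <<'E'
from h import *
tip([.6655,-.2495,.060],-.093)
E
```

```text
t 15.75 pos [ 0.6664 -0.2475  0.0905] F [-0.3 -0.3 -1. ] op 0.557
turn [ 0.002 -0.001 -0.   ] shift now-axes [ 0.0705 -0.0008  0.0022] shift after turn [ 0.0705 -0.0007  0.0021]
```

View pics/w12.png

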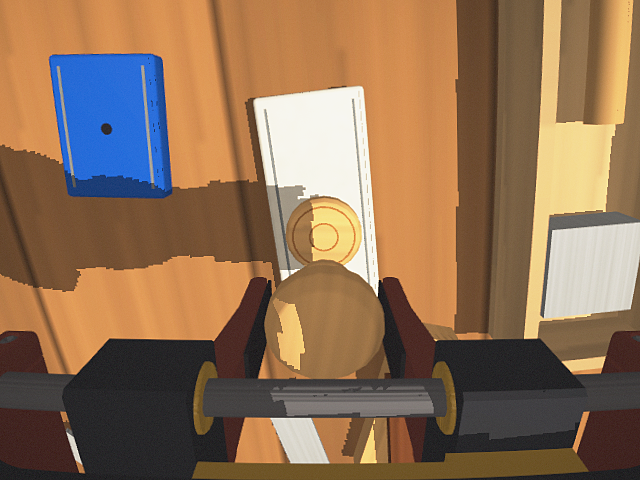

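View pics/s12.png

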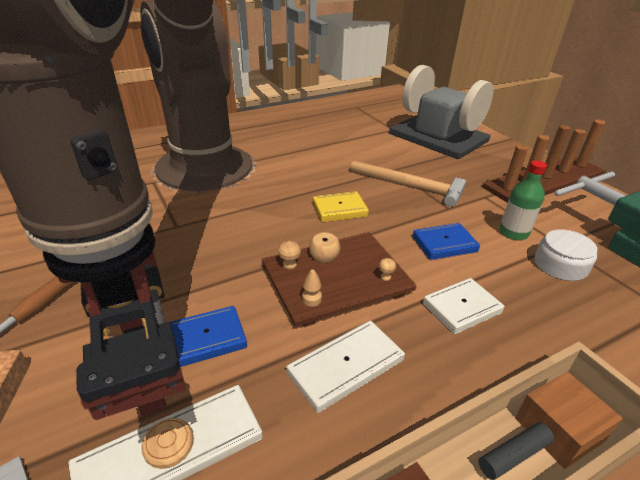

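```bash
python3 - <<'E'
from h import *
d=optics.get_image("wrist");s=monitor.sense();tz=s['tcp_pos'][2]+OFF
print("rose",plane(d,[(323.5,237)],.030),"knob",plane(d,[(324.5,319.5)],tz+.0195));tip([.6655,-.2495,.060],-.093)
E
```

```text
rose [[ 0.6662813  -0.24953436  0.03      ]] knob [[ 0.66700936 -0.24709953  0.15014782]]
t 15.8 pos [ 0.6665 -0.2477  0.0906] F [-0.   0.5  0.4] op 0.558
turn [ 0.002 -0.    -0.001] shift now-axes [ 0.0706 -0.0008  0.0019] shift after turn [ 0.0706 -0.0008  0.0019]
```

>>> move_arm:
  series:
    - [0,0,0,0.02,-0.001,0.002,0.7]
    - [0,0,0,0.02,0,0,0.7]
    - [0,0,0,0.018,0,0,0.7]
    - [0,0,0,0.01,0,0,0.7]
    - [0,0,0,0.005,0,0,0.7]
    - [0,0,0,0,0,0,0.7]
    - [0,0,0,0,0,0,0.7]
    - [0,0,0,0,0,0,0.7]

```text
t: 16.6
tcp_pos: [0.6655, -0.2512, 0.0181]
ee_rot: [1.352, 1.569, -0.312]
wrist_force: [0.3, -0.8, -0.1]
opening: 0.562
```

```bash
python3 look.py 13; python3 - <<'E'
from h import *
tip([.6655,-.2495,.0465],-.093)
E
```

```text
t 16.7 pos [ 0.6654 -0.2511  0.0179] F [-0.6 -0.1 -0.5] op 0.558
turn [-0.     0.    -0.001] shift now-axes [ 0.0114 -0.     -0.0016] shift after turn [ 0.0114 -0.     -0.0016]
```

View pics/w13.png

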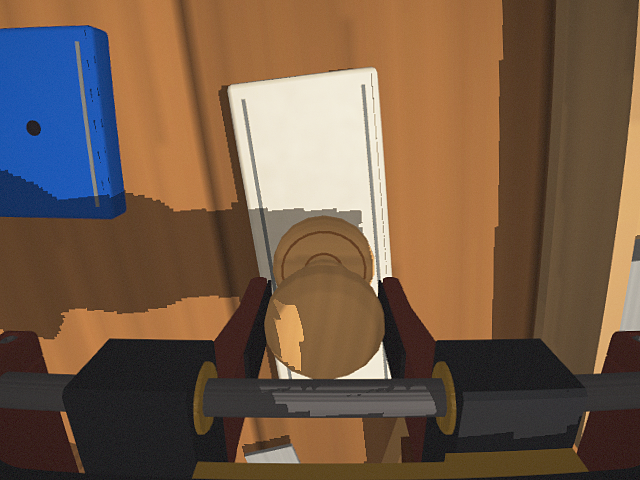

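View pics/s13.png

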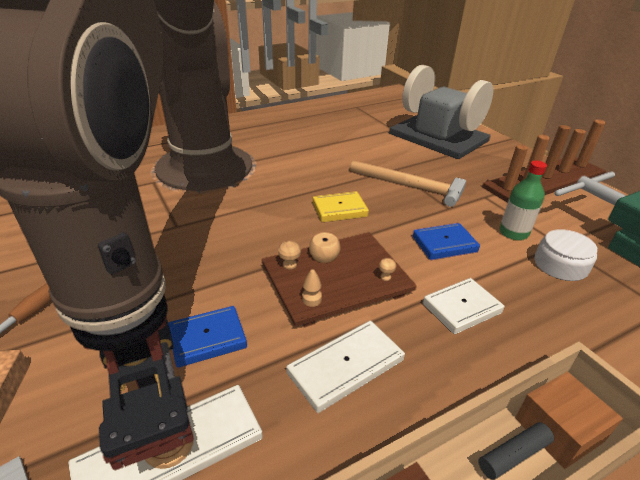

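```bash
python3 - <<'E'
from h import *
d=optics.get_image("wrist");s=monitor.sense();tz=s['tcp_pos'][2]+OFF
P=plane(d,[(323,216),(273.5,265),(372.5,265)],.025);print(P, (P[1]+P[2])/2, P[0]-[0,.028,0])
P=plane(d,[(229,87),(376,69)],.018);print(P.mean(0))
print("knob",plane(d,[(324.5,319.5)],tz+.0195));tip([.6655,-.2495,.0465],-.093)
E
```

```text
[[ 0.6681016  -0.219807    0.025     ]
 [ 0.63861917 -0.24485191  0.025     ]
 [ 0.69248045 -0.24983823  0.025     ]] [ 0.66554981 -0.24734507  0.025     ] [ 0.6681016 -0.247807   0.025    ]
[ 0.66411333 -0.15036913  0.018     ]
knob [[ 0.66592152 -0.25080422  0.07727395]]
t 16.75 pos [ 0.6653 -0.251   0.0178] F [ 0.6  0.  -0.1] op 0.564
turn [ 0.     0.    -0.001] shift now-axes [ 0.0113  0.0001 -0.0015] shift after turn [ 0.0113  0.0001 -0.0015]
```

>>> move_arm:
  series:
    - [0,0,0,0.004,0,-0.002,0.7]
    - [0,0,0,0.003,0,0,0.7]
    - [0,0,0,0.002,0,0,0.7]
    - [0,0,0,0.001,0,0,0.7]
    - [0,0,0,0,0,0,0.7]
    - [0,0,0,0,0,0,0.7]

```text
t: 17.35
tcp_pos: [0.6651, -0.249, 0.0071]
ee_rot: [-0.231, 1.571, -1.895]
wrist_force: [0.4, -0.1, -1.0]
opening: 0.562
```

>>> move_arm:
  series:
    - [0,0,0,0.001,0,0,0.7]
    - [0,0,0,0,0,0,0.7]

```text
t: 17.55
tcp_pos: [0.6653, -0.249, 0.0064]
ee_rot: [1.419, 1.57, -0.245]
wrist_force: [-0.4, -0.7, 0.5]
opening: 0.56
```

```bash
python3 look.py 14; python3 - <<'E'
from h import *
tip([.6655,-.2495,.0465],-.093)
E
```

```text
t 17.65 pos [ 0.6653 -0.249   0.0064] F [-0.2 -0.5  0.4] op 0.563
turn [-0.  0. -0.] shift now-axes [-0.0001  0.0002  0.0005] shift after turn [-0.0001  0.0002  0.0005]
```

View pics/w14.png

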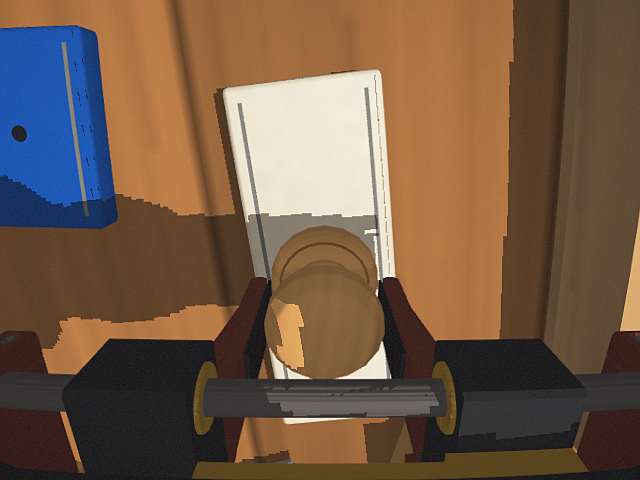

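>>> move_arm:
  series:
    - [0,0,0,0.001,0,0,0.7]
    - [0,0,0,0,0,0,0.7]

```text
t: 17.85
tcp_pos: [0.6653, -0.249, 0.0063]
ee_rot: [1.812, 1.57, 0.148]
wrist_force: [-2.9, 0.2, 7.3]
opening: 0.558
```

>>> move_arm:
  series:
    - [0,0,0,-0.0007,0,0,0.7]
    - [0,0,0,0,0,0,0.4]
    - [0,0,0,0,0,0,0.3]
    - [0,0,0,0,0,0,0.15]
    - [0,0,0,0,0,0,0.15]
    - [0,0,0,-0.01,0,0,0.15]
    - [0,0,0,-0.025,0,0,0.15]
    - [0,0,0,-0.03,0,0,0.15]
    - [0,0,0,-0.03,0,0,0.15]
    - [0,0,0,0,0,0,0.15]

```text
t: 18.85
tcp_pos: [0.6677, -0.2505, 0.1065]
ee_rot: [1.338, 1.563, -0.326]
wrist_force: [0.3, -1.3, 0.2]
opening: 0.851
```

```bash
python3 look.py 15; python3 - <<'E'
from h import *
tip([.450,.008,.15],-.093)
E
```

```text
t 18.95 pos [ 0.6656 -0.249   0.102 ] F [ 0.9 -0.3 -0.9] op 0.848
turn [ 0.     0.    -0.002] shift now-axes [-0.0084 -0.2385 -0.2359] shift after turn [-0.008  -0.2386 -0.2358]
```

View pics/w15.png

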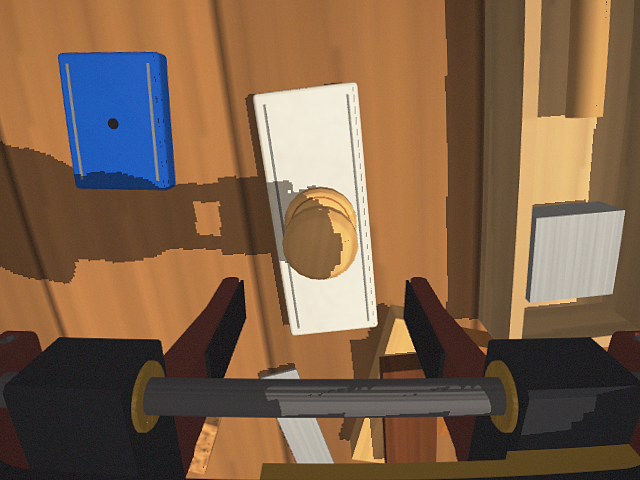

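The large knob stands on the rose at (320,242). Next, the medium knob.

>>> move_arm:
  series:
    - [0,0,0,-0.0012,-0.0341,-0.0337,0.15]
    - [0,0,0,-0.0012,-0.0341,-0.0337,0.15]
    - [0,0,0,-0.0012,-0.0341,-0.0337,0.15]
    - [0,0,0,-0.0012,-0.0341,-0.0337,0.15]
    - [0,0,0,-0.0012,-0.0341,-0.0337,0.15]
    - [0,0,0,-0.0012,-0.0341,-0.0337,0.15]
    - [0,0,0,-0.0012,-0.0341,-0.0337,0.15]
    - [0,0,0,0,0,0,0.25]
    - [0,0,0,0,0,0,0.25]
    - [0,0,0,0,0,0,0.25]

```text
t: 19.95
tcp_pos: [0.4497, 0.0075, 0.1091]
ee_rot: [0.254, 1.57, -1.411]
wrist_force: [0.8, 0.1, -0.1]
opening: 0.751
```

```bash
python3 look.py 16; python3 - <<'E'
from h import *
tip([.450,.008,.036],-.093)
E
```

```text
t 20.05 pos [0.4499 0.0069 0.1091] F [-0.  -0.1 -0.2] op 0.749
turn [-0.002  0.001 -0.   ] shift now-axes [ 0.1131 -0.     -0.0012] shift after turn [ 0.1131 -0.     -0.0011]
```

View pics/w16.png

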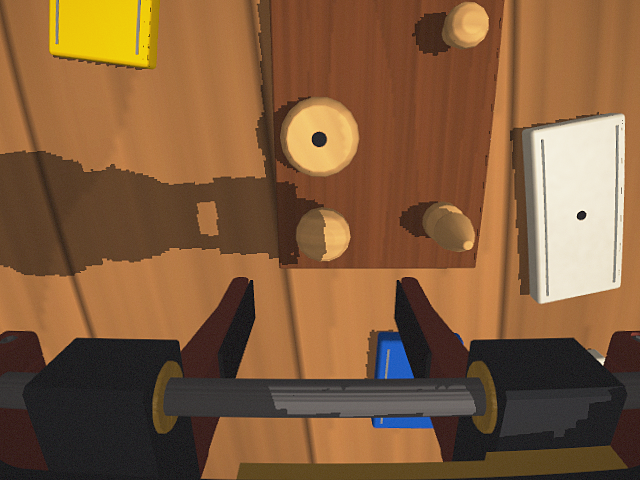

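```bash
python3 - <<'E'
from h import *
d=optics.get_image("wrist")
print(plane(d,[(323.5,235)],.0545),plane(d,[(581.5,215.5)],.018))
E
```

```text
[[0.45005126 0.00810629 0.0545    ]] [[ 0.65919457 -0.00664848  0.018     ]]
```

>>> move_arm:
  series:
    - [0,0,0,0.025,0,-0.0003,0.25]
    - [0,0,0,0.03,0,0,0.25]
    - [0,0,0,0.025,0,0,0.25]
    - [0,0,0,0.018,0,0,0.25]
    - [0,0,0,0.009,0,0,0.25]
    - [0,0,0,0.004,0,0,0.25]
    - [0,0,0,0,0,0,0.25]
    - [0,0,0,0,0,0,0.25]

```text
t: 20.9
tcp_pos: [0.4501, 0.0083, -0.0011]
ee_rot: [1.892, 1.57, 0.227]
wrist_force: [-0.1, 0.1, 0.2]
opening: 0.749
```

```bash
python3 look.py 17; python3 - <<'E'
from h import *
tip([.450,.008,.036],-.093)
E
```

```text
t 21.0 pos [ 0.4501  0.0086 -0.001 ] F [-0.5  1.   0.3] op 0.75
turn [ 0.    -0.001 -0.001] shift now-axes [ 0.003  -0.      0.0006] shift after turn [ 0.003  -0.      0.0006]
```

View pics/w17.png

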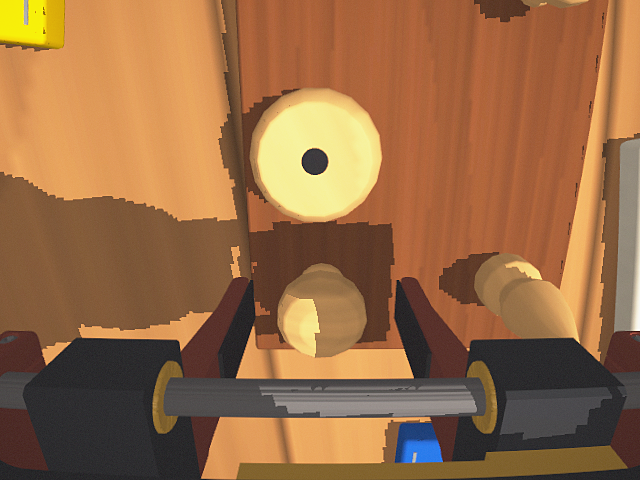

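The medium knob at (322,314) is centred between the fingers. Lower 3 mm and close.

>>> move_arm:
  series:
    - [0,0,0,0.003,0,0,0.35]
    - [0,0,0,0,0,0,0.5]
    - [0,0,0,0,0,0,0.8]
    - [0,0,0,0,0,0,0.8]
    - [0,0,0,0,0,0,0.8]
    - [0,0,0,0,0,0,0.8]
    - [0,0,0,0,0,0,0.8]
  newtons: 15

```text
t: 21.7
tcp_pos: [0.4494, 0.0085, -0.0047]
ee_rot: [2.638, 1.571, 0.974]
wrist_force: [-1.1, 1.1, 1.1]
opening: 0.424
```

>>> move_arm:
  series:
    - [0,0,0,-0.005,0,0,0.8]
    - [0,0,0,-0.015,0,0,0.8]
    - [0,0,0,-0.025,0,0,0.8]
    - [0,0,0,-0.03,0,0,0.8]
    - [0,0,0,-0.02,0,0,0.8]
    - [0,0,0,0,0,0,0.8]
    - [0,0,0,0,0,0,0.8]

```text
t: 22.4
tcp_pos: [0.4495, 0.0088, 0.0904]
ee_rot: [2.39, 1.57, 0.727]
wrist_force: [0.0, -0.7, -0.4]
opening: 0.421
```

```bash
python3 - <<'E'
from h import *
tip([.658,-.0065,.13],-.093)
E
```

```text
t 22.4 pos [0.4495 0.0088 0.0904] F [ 0.  -0.7 -0.4] op 0.421
turn [ 0.    -0.001 -0.001] shift now-axes [ 0.0006  0.2091 -0.004 ] shift after turn [ 0.0004  0.2091 -0.0041]
```

>>> move_arm:
  series:
    - [0,0,0,0,0.0418,-0.0008,0.8]
    - [0,0,0,0,0.0418,-0.0008,0.8]
    - [0,0,0,0,0.0418,-0.0008,0.8]
    - [0,0,0,0,0.0418,-0.0008,0.8]
    - [0,0,0,0,0.0418,-0.0008,0.8]
    - [0,0,0,0.02,0,0,0.8]
    - [0,0,0,0.01,0,0,0.8]
    - [0,0,0,0,0,0,0.8]
    - [0,0,0,0,0,0,0.8]
    - [0,0,0,0,0,0,0.8]

```text
t: 23.4
tcp_pos: [0.6577, -0.0068, 0.061]
ee_rot: [2.217, 1.57, 0.553]
wrist_force: [-0.9, 0.2, -0.1]
opening: 0.416
```

```bash
python3 look.py 18; python3 - <<'E'
from h import *
tip([.658,-.0065,.0295],-.093)
E
```

```text
t 23.5 pos [ 0.6581 -0.0067  0.0613] F [ 0.2 -0.3  0.1] op 0.422
turn [ 0.    -0.001 -0.001] shift now-axes [ 0.0718 -0.0002 -0.0001] shift after turn [ 0.0718 -0.0001 -0.0002]
```

View pics/w18.png

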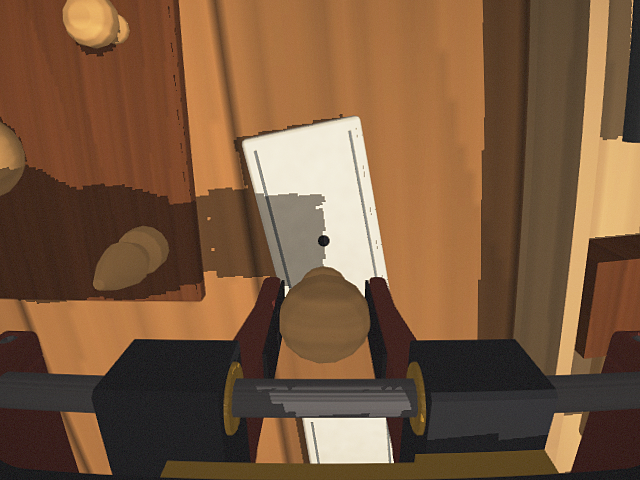

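View pics/s18.png

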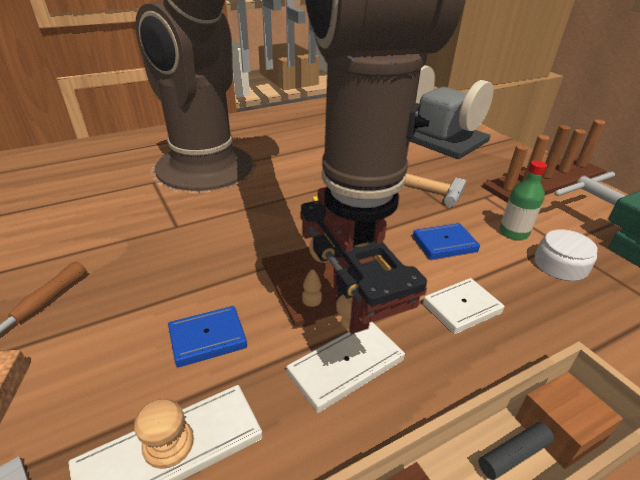

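```bash
python3 - <<'E'
from h import *
d=optics.get_image("wrist");s=monitor.sense();tz=s['tcp_pos'][2]+OFF
print("hole",plane(d,[(323.5,240.5)],.018),"knob",plane(d,[(324.7,317)],tz+.019));tip([.658,-.0065,.0295],-.093)
E
```

```text
hole [[ 0.65826145 -0.00570384  0.018     ]] knob [[ 0.65876831 -0.00557035  0.12019727]]
t 23.55 pos [ 0.6581 -0.0067  0.0612] F [-0.2  1.5 -0.8] op 0.421
turn [ 0.    -0.001 -0.001] shift now-axes [ 0.0717 -0.0002 -0.0001] shift after turn [ 0.0717 -0.0001 -0.0002]
```

>>> move_arm:
  series:
    - [0,0,0,0.015,-0.0004,0,0.8]
    - [0,0,0,0.02,0,0,0.8]
    - [0,0,0,0.015,0,0,0.8]
    - [0,0,0,0.008,0,0,0.8]
    - [0,0,0,0.004,0,0,0.8]
    - [0,0,0,0,0,0,0.8]
    - [0,0,0,0,0,0,0.8]
    - [0,0,0,0,0,0,0.8]

```text
t: 24.35
tcp_pos: [0.658, -0.007, -0.001]
ee_rot: [1.766, 1.57, 0.102]
wrist_force: [0.5, 0.6, 0.0]
opening: 0.423
```

```bash
python3 look.py 19; python3 - <<'E'
from h import *
tip([.6577,-.0067,.0293],-.093)
E
```

```text
t 24.45 pos [ 0.6579 -0.0069 -0.0011] F [-0.4  0.9  0. ] op 0.422
turn [-0.    -0.    -0.001] shift now-axes [ 0.0096 -0.0002 -0.0001] shift after turn [ 0.0096 -0.0002 -0.0001]
```

View pics/w19.png

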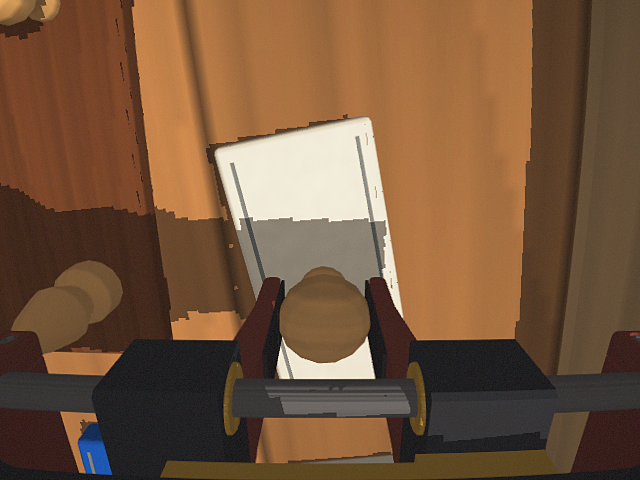

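Still aligned. Lower to contact.

>>> move_arm:
  series:
    - [0,0,0,0.004,-0.0002,0,0.8]
    - [0,0,0,0.003,0,0,0.8]
    - [0,0,0,0.0015,0,0,0.8]
    - [0,0,0,0,0,0,0.8]
    - [0,0,0,0,0,0,0.8]

```text
t: 24.95
tcp_pos: [0.6572, -0.0069, -0.0104]
ee_rot: [-1.229, 1.571, -2.893]
wrist_force: [0.8, -0.3, -0.0]
opening: 0.425
```

>>> move_arm:
  series:
    - [0,0,0,0.001,0,0,0.8]
    - [0,0,0,0,0,0,0.8]

```text
t: 25.15
tcp_pos: [0.6574, -0.0069, -0.0107]
ee_rot: [2.433, 1.57, 0.769]
wrist_force: [-2.3, -0.2, 4.5]
opening: 0.424
```

```bash
python3 - <<'E'
from h import *
tip([.6577,-.0067,.0293],-.093)
E
```

```text
t 25.15 pos [ 0.6574 -0.0069 -0.0107] F [-2.3 -0.2  4.5] op 0.424
turn [-0. -0. -0.] shift now-axes [ 0.      0.0003 -0.0003] shift after turn [ 0.      0.0003 -0.0003]
```

Contact. Release and go up.

>>> move_arm:
  series:
    - [0,0,0,-0.0005,0,0,0.8]
    - [0,0,0,0,0,0,0.5]
    - [0,0,0,0,0,0,0.4]
    - [0,0,0,0,0,0,0.25]
    - [0,0,0,0,0,0,0.25]
    - [0,0,0,-0.01,0,0,0.25]
    - [0,0,0,-0.025,0,0,0.25]
    - [0,0,0,-0.035,0,0,0.25]
    - [0,0,0,-0.035,0,0,0.25]
    - [0,0,0,0,0,0,0.25]

```text
t: 26.15
tcp_pos: [0.6606, -0.0076, 0.1002]
ee_rot: [1.726, 1.562, 0.061]
wrist_force: [0.7, -0.8, -0.7]
opening: 0.75
```

```bash
python3 look.py 20; python3 - <<'E'
from h import *
tip([.552,.1345,.14],-.093)
E
```

```text
t 26.25 pos [ 0.6579 -0.0068  0.0956] F [ 0.1 -0.5 -0.5] op 0.751
turn [ 0.    -0.001 -0.002] shift now-axes [-0.0045 -0.1185 -0.1308] shift after turn [-0.0044 -0.1186 -0.1308]
```

View pics/w20.png

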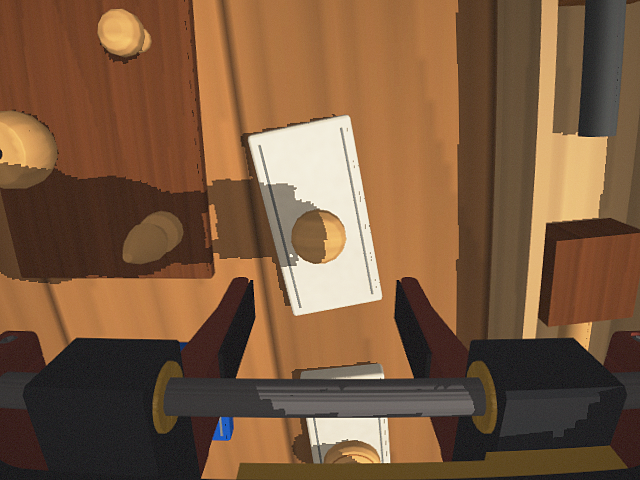

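The medium knob stands at (319,237), hiding the hole. On to the small knob.

>>> move_arm:
  series:
    - [0,0,0,-0.0011,-0.0296,-0.0327,0.25]
    - [0,0,0,-0.0011,-0.0296,-0.0327,0.25]
    - [0,0,0,-0.0011,-0.0296,-0.0327,0.25]
    - [0,0,0,-0.0011,-0.0296,-0.0327,0.35]
    - [0,0,0,0,0,0,0.35]
    - [0,0,0,0,0,0,0.35]
    - [0,0,0,0,0,0,0.35]

```text
t: 26.95
tcp_pos: [0.5518, 0.1331, 0.0983]
ee_rot: [-0.106, 1.57, -1.771]
wrist_force: [-0.3, 0.3, -0.1]
opening: 0.647
```

```bash
python3 look.py 21; python3 - <<'E'
from h import *
tip([.552,.1345,.031],-.093)
E
```

```text
t 27.05 pos [0.5521 0.1326 0.0984] F [ 0.6  0.  -0. ] op 0.652
turn [-0.002  0.001 -0.   ] shift now-axes [ 0.1074 -0.0003 -0.002 ] shift after turn [ 0.1074 -0.0003 -0.0019]
```

View pics/w21.png

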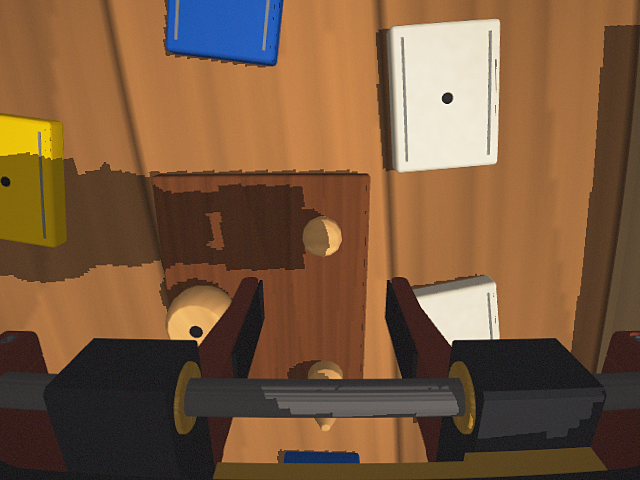

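```bash
python3 - <<'E'
from h import *
d=optics.get_image("wrist")
print(plane(d,[(322.5,236)],.0495),plane(d,[(447.5,98)],.018));tip([.552,.1345,.031],-.093)
E
```

```text
[[0.55168954 0.13494799 0.0495    ]] [[0.64771162 0.21794941 0.018     ]]
t 27.1 pos [0.5521 0.1327 0.0984] F [ 0.1 -0.1 -0.6] op 0.648
turn [-0.002  0.001 -0.   ] shift now-axes [ 0.1074 -0.0003 -0.0019] shift after turn [ 0.1074 -0.0003 -0.0018]
```

>>> move_arm:
  series:
    - [0,0,0,0.02,0,-0.0005,0.35]
    - [0,0,0,0.03,0,0,0.35]
    - [0,0,0,0.025,0,0,0.35]
    - [0,0,0,0.017,0,0,0.35]
    - [0,0,0,0.008,0,0,0.35]
    - [0,0,0,0.004,0,0,0.35]
    - [0,0,0,0,0,0,0.35]
    - [0,0,0,0,0,0,0.35]

```text
t: 27.9
tcp_pos: [0.5523, 0.1347, -0.0046]
ee_rot: [1.993, 1.57, 0.329]
wrist_force: [-0.0, 0.5, 1.2]
opening: 0.652
```

```bash
python3 look.py 22; python3 - <<'E'
from h import *
tip([.552,.1345,.031],-.093)
E
```

```text
t 28.0 pos [ 0.5522  0.135  -0.0045] F [ 0.9 -0.5  0.4] op 0.647
turn [ 0.    -0.001 -0.001] shift now-axes [ 0.0045 -0.0001  0.0005] shift after turn [ 0.0045 -0.0001  0.0005]
```

View pics/w22.png

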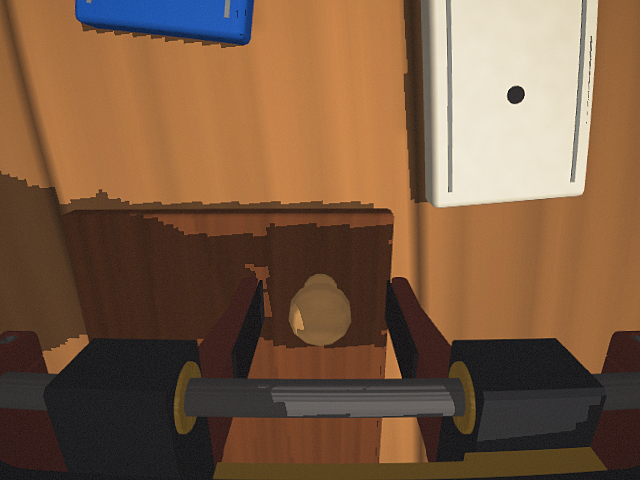

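The small knob at (320,313) is between the fingers. Lower and close.

>>> move_arm:
  series:
    - [0,0,0,0.0043,0,0,0.35]
    - [0,0,0,0,0,0,0.55]
    - [0,0,0,0,0,0,0.7]
    - [0,0,0,0,0,0,0.9]
    - [0,0,0,0,0,0,0.9]
    - [0,0,0,0,0,0,0.9]
    - [0,0,0,0,0,0,0.9]
  newtons: 12

```text
t: 28.7
tcp_pos: [0.5516, 0.1349, -0.0096]
ee_rot: [2.06, 1.571, 0.396]
wrist_force: [-0.5, 0.2, 0.2]
opening: 0.301
```

>>> move_arm:
  series:
    - [0,0,0,-0.005,0,0,0.9]
    - [0,0,0,-0.015,0,0,0.9]
    - [0,0,0,-0.025,0,0,0.9]
    - [0,0,0,-0.025,0,0,0.9]
    - [0,0,0,-0.01,0,0,0.9]
    - [0,0,0,0,0,0,0.9]
    - [0,0,0,0,0,0,0.9]

```text
t: 29.4
tcp_pos: [0.5512, 0.135, 0.0701]
ee_rot: [-2.203, 1.57, 2.417]
wrist_force: [-0.0, -0.0, 0.5]
opening: 0.297
```

```bash
python3 - <<'E'
from h import *
tip([.6473,.2175,.11],-.093)
E
```

```text
t 29.4 pos [0.5512 0.135  0.0701] F [-0.  -0.   0.5] op 0.297
turn [ 0. -0.  0.] shift now-axes [ 0.0001  0.0881 -0.091 ] shift after turn [ 0.0001  0.088  -0.091 ]
```

>>> move_arm:
  series:
    - [0,0,0,0,0.0293,-0.0303,0.9]
    - [0,0,0,0,0.0293,-0.0303,0.9]
    - [0,0,0,0,0.0293,-0.0303,0.9]
    - [0,0,0,0,0,0,0.9]
    - [0,0,0,0,0,0,0.9]
    - [0,0,0,0,0,0,0.9]
    - [0,0,0,0,0,0,0.9]

```text
t: 30.1
tcp_pos: [0.6468, 0.2159, 0.0701]
ee_rot: [-1.038, 1.57, -2.703]
wrist_force: [0.0, 0.7, 0.2]
opening: 0.298
```

```bash
python3 look.py 23; python3 - <<'E'
from h import *
tip([.6473,.2175,.0244],-.093)
E
```

```text
t 30.2 pos [0.6471 0.2165 0.0706] F [ 0.1 -0.6  0.2] op 0.301
turn [-0.001 -0.     0.   ] shift now-axes [ 0.0862  0.0001 -0.001 ] shift after turn [ 0.0862  0.0001 -0.001 ]
```

View pics/w23.png

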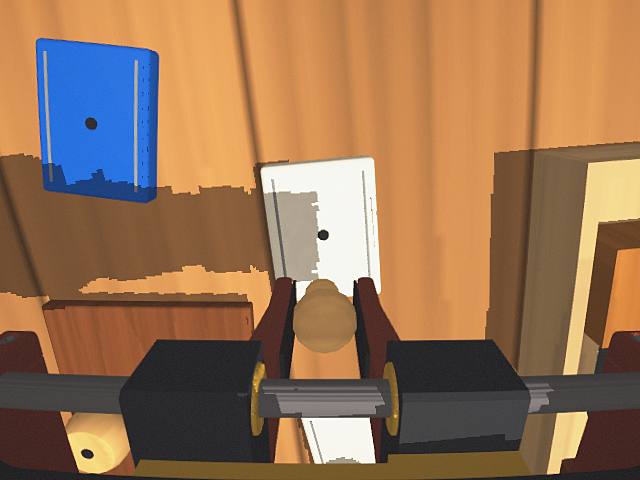

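```bash
python3 - <<'E'
from h import *
d=optics.get_image("wrist");s=monitor.sense();tz=s['tcp_pos'][2]+OFF
print("hole",plane(d,[(323,235)],.018),"knob",plane(d,[(324.5,315.5)],tz+.019));tip([.6473,.2175,.0244],-.093)
E
```

```text
hole [[0.64698866 0.21838011 0.018     ]] knob [[0.64790944 0.21841237 0.12968206]]
t 30.25 pos [0.6473 0.2167 0.0707] F [-0.1 -0.2 -0.1] op 0.298
turn [-0.001 -0.    -0.   ] shift now-axes [ 0.0863 -0.0001 -0.0008] shift after turn [ 0.0863 -0.0001 -0.0008]
```

>>> move_arm:
  series:
    - [0,0,0,0.02,-0.0005,-0.0003,0.9]
    - [0,0,0,0.025,0,0,0.9]
    - [0,0,0,0.018,0,0,0.9]
    - [0,0,0,0.009,0,0,0.9]
    - [0,0,0,0.004,0,0,0.9]
    - [0,0,0,0,0,0,0.9]
    - [0,0,0,0,0,0,0.9]
    - [0,0,0,0,0,0,0.9]

```text
t: 31.05
tcp_pos: [0.6478, 0.2177, -0.0047]
ee_rot: [2.048, 1.569, 0.384]
wrist_force: [0.2, -0.8, 0.7]
opening: 0.3
```

```bash
python3 look.py 24; python3 - <<'E'
from h import *
tip([.6468,.2174,.0244],-.093)
E
```

```text
t 31.15 pos [ 0.6475  0.2177 -0.0049] F [-0.2  0.8  0.3] op 0.298
turn [ 0.    -0.001 -0.001] shift now-axes [ 0.0107 -0.0007  0.0004] shift after turn [ 0.0107 -0.0007  0.0004]
```

View pics/w24.png

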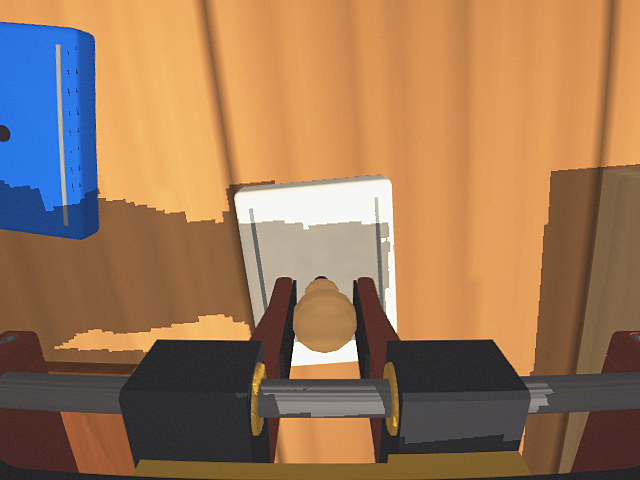

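```bash
python3 - <<'E'
from h import *
d=optics.get_image("wrist");s=monitor.sense();tz=s['tcp_pos'][2]+OFF
print(proj(d,[[.647,.2184,.018],[.647,.2174,.018],[.647,.2214,.018]]),"knob",plane(d,[(324.5,315.5)],tz+.019))
P=plane(d,[(235,188),(389,174)],.018);print(P)
E
```

```text
[[322.18305926 282.31901417]
 [322.36553288 284.10331685]
 [321.63216411 276.93090566]] knob [[0.64820534 0.21952184 0.05395814]]
[[0.6104542  0.27059861 0.018     ]
 [0.68325348 0.27051556 0.018     ]]
```

>>> move_arm:
  series:
    - [0,0,0,0.004,-0.0007,0.0002,0.9]
    - [0,0,0,0.003,0,0,0.9]
    - [0,0,0,0.002,0,0,0.9]
    - [0,0,0,0,0,0,0.9]
    - [0,0,0,0,0,0,0.9]

```text
t: 31.7
tcp_pos: [0.6463, 0.2173, -0.0148]
ee_rot: [-0.847, 1.571, -2.511]
wrist_force: [-0.2, -0.3, -1.5]
opening: 0.296
```

>>> move_arm:
  series:
    - [0,0,0,0.001,0,0,0.9]
    - [0,0,0,0,0,0,0.9]

```text
t: 31.9
tcp_pos: [0.6465, 0.2174, -0.0156]
ee_rot: [2.016, 1.57, 0.352]
wrist_force: [-0.4, -0.7, 0.0]
opening: 0.298
```

```bash
python3 - <<'E'
from h import *
tip([.6468,.2174,.0244],-.093)
E
```

```text
t 31.9 pos [ 0.6465  0.2174 -0.0156] F [-0.4 -0.7  0. ] op 0.298
turn [ 0. -0. -0.] shift now-axes [0.     0.0003 0.    ] shift after turn [0.     0.0003 0.    ]
```

>>> move_arm:
  series:
    - [0,0,0,0.0007,0,0,0.9]
    - [0,0,0,0,0,0,0.9]

```text
t: 32.1
tcp_pos: [0.6466, 0.2176, -0.0157]
ee_rot: [2.465, 1.57, 0.801]
wrist_force: [-1.0, -0.3, 4.3]
opening: 0.301
```

Contact (4 N). Release, rise and back away.

>>> move_arm:
  series:
    - [0,0,0,-0.0004,0,0,0.9]
    - [0,0,0,0,0,0,0.65]
    - [0,0,0,0,0,0,0.5]
    - [0,0,0,0,0,0,0.35]
    - [0,0,0,0,0,0,0.35]
    - [0,0,0,-0.01,0,0,0.35]
    - [0,0,0,-0.025,0,0,0.35]
    - [0,0,0,-0.035,0,0,0.3]
    - [0,0,0,-0.035,0,0,0.2]
    - [0,0,0,0,0,0,0.2]

```text
t: 33.1
tcp_pos: [0.6498, 0.2179, 0.0952]
ee_rot: [2.039, 1.562, 0.374]
wrist_force: [0.1, 0.8, 0.0]
opening: 0.794
```

```bash
python3 look.py 25; python3 - <<'E'
from h import *
tip([.35,.45,.20],None)
E
```

```text
t 33.2 pos [0.6469 0.2177 0.0905] F [-0.6  0.2 -0.7] op 0.8
turn [ 0.    -0.001 -0.002] shift now-axes [-0.0698 -0.3171 -0.2039] shift after turn [-0.0695 -0.3172 -0.2038]
```

View pics/w25.png

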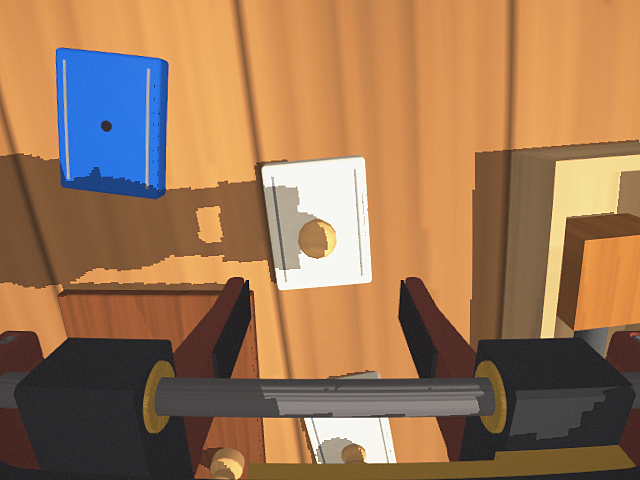

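>>> move_arm:
  series:
    - [0,0,0,-0.035,0,0,0.2]
    - [0,0,0,-0.035,0,0,0.2]
    - [0,0,0,0,-0.039,-0.025,0.2]
    - [0,0,0,0,-0.039,-0.025,0.2]
    - [0,0,0,0,-0.039,-0.025,0.2]
    - [0,0,0,0,-0.039,-0.025,0.2]
    - [0,0,0,0,-0.039,-0.025,0.2]
    - [0,0,0,0,-0.039,-0.025,0.2]
    - [0,0,0,0,-0.039,-0.025,0.2]
    - [0,0,0,0,-0.039,-0.025,0.2]

```text
t: 34.2
tcp_pos: [0.3519, 0.4458, 0.158]
ee_rot: [-0.469, 1.569, -2.133]
wrist_force: [0.4, 0.6, -0.8]
opening: 0.802
```

```bash
python3 look.py 26; python3 - <<'E'
from h import *
d=optics.get_image("top");im=d["pixels"]
cv2.imwrite("pics/t26.png",im[:,:,::-1])
cv2.imwrite("pics/t26z.png",cv2.resize(im[120:200,190:520],None,fx=2.4,fy=2.4,interpolation=cv2.INTER_CUBIC)[:,:,::-1])
# expected pixels of knob tops if centred
for n,p in [("large",(.6660,-.2495,.080)),("medium",(.6580,-.0065,.061)),("small",(.6470,.2178,.054))]: print(n,proj(d,[p]))
E
```

```text
large [[467.25487233 141.85505684]]
medium [[336.50512963 147.99240045]]
small [[219.07986631 154.9368494 ]]
```

View pics/t26.png

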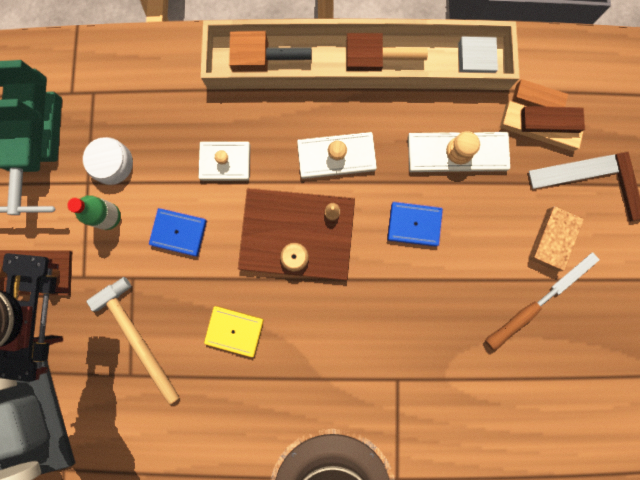

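View pics/s26.png

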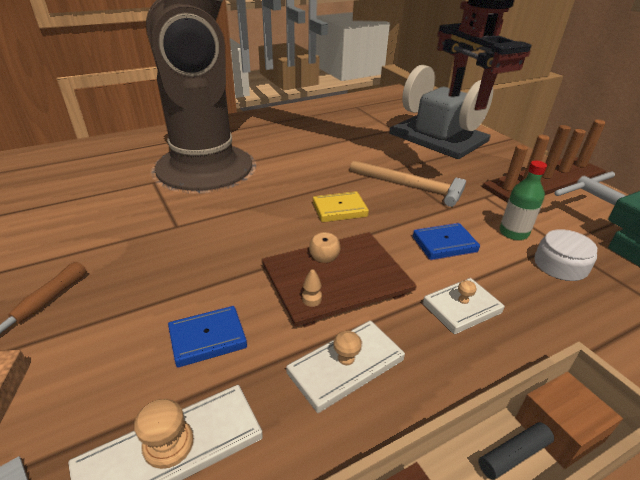

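Top and scene views show all the knobs upright on their fronts, with the bun foot (294,257) and finial (332,212) unmoved. A final numeric check:

```bash
python3 - <<'E'
from h import *
for cam in ("top",):
    d=optics.get_image(cam);im=d["pixels"]
    hsv=cv2.cvtColor(cv2.resize(im,None,fx=4,fy=4,interpolation=cv2.INTER_CUBIC),cv2.COLOR_RGB2HSV)
    m=((hsv[...,1]>75)).astype(np.uint8)
    for n,c,r_,z in [("large",(466.5,145),17,.0655),("medium",(337.5,150),13,.0485),("small",(221.5,156.5),10,.0435)]:
        s=np.zeros_like(m);cv2.circle(s,(int(c[0]*4),int(c[1]*4)),r_*4,1,-1)
        k=max(cv2.findContours(m&s,0,1)[0],key=cv2.contourArea)
        P=plane(d,(k[:,0]+.5)/4-.5,z)[:,:2]*1000
        (x,y),rr=cv2.minEnclosingCircle(np.float32(P));print(n,round(x,1),round(y,1),"d",round(2*rr,1),np.round(cv2.fitEllipse(np.float32(P))[0],1))
    cv2.imwrite("pics/tz.png",cv2.resize(im[115:185,400:520],None,fx=6,fy=6,interpolation=cv2.INTER_CUBIC)[:,:,::-1])
print(monitor.sense()['t'])
E
```

```text
large 664.9 -251.2 d 66.9 [ 664.9 -248.3]
medium 657.5 -7.8 d 39.2 [657.5  -7.5]
small 645.1 215.9 d 29.4 [645.5 216.1]
34.4
```

View pics/tz.png

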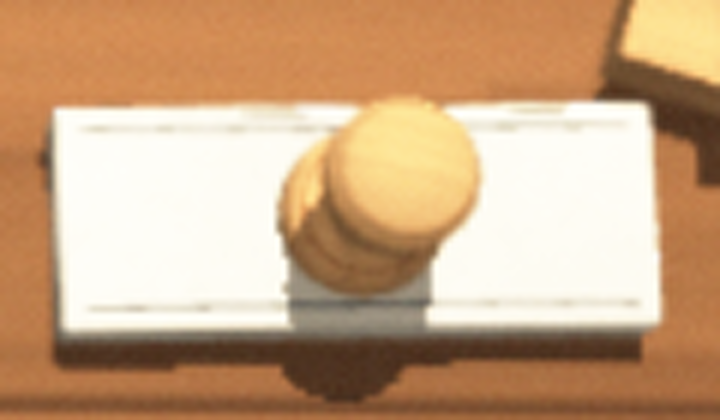

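```bash
python3 - <<'E'
from h import *
d=optics.get_image("top")
f=lambda p:(np.array(p)+.5)/6-.5+[400,115]
print("head",plane(d,[f((404,172))],.0655)); 
print("rose edges",plane(d,[f((279,210)),f((357,293))],.022), proj(d,[[.666,-.2495,.022]])*6-[2400,690])
E
```

```text
head [[ 0.66744923 -0.25270475  0.0655    ]]
rose edges [[ 0.66658404 -0.22269892  0.022     ]
 [ 0.63899961 -0.24773599  0.022     ]] [[357.59529229 210.01865055]]
```

```bash
python3 - <<'E'
from h import *
# scene check: knob head silhouette and rose
a=optics.get_image("scene");im=a["pixels"]
cv2.imwrite("pics/sz.png",cv2.resize(im[385:480,110:230],None,fx=6,fy=6,interpolation=cv2.INTER_CUBIC)[:,:,::-1])
C=np.array([.666,-.2495])
th=np.linspace(0,2*np.pi,60)
big=cv2.resize(im[385:480,110:230],None,fx=6,fy=6,interpolation=cv2.INTER_CUBIC)
for rad,z in [(.028,.018),(.028,.026),(.025,.061),(.025,.070)]:
    q=proj(a,np.c_[C[0]+rad*np.cos(th),C[1]+rad*np.sin(th),0*th+z]);q=(q-[110,385]+.5)*6-.5
    cv2.polylines(big,[q.astype(int).reshape(-1,1,2)],True,(255,0,0),1)
cv2.imwrite("pics/sz.png",big[:,:,::-1])
E
```

```text
(no output)
```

View pics/sz.png

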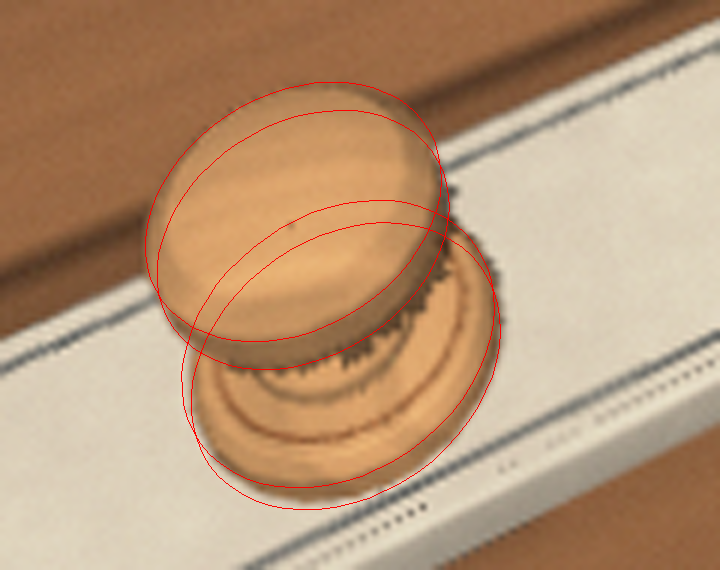

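The rose and the knob head both match circles drawn about the same centre to about 1–2 mm. Handing in.

```bash
python3 -c "
from cell import r,monitor
print(r.close_job(),monitor.sense()['t'])"
```

```text
the job is handed in; nothing more can be done
the job is handed in; nothing more can be done
```

I placed all four turnings in the order asked and handed the job in at about 34.5 s of the 104 s. The rose lies on the long front with the large knob upright on it, the medium knob stands on the middle front, and the small knob on the short front. The bun foot and finial were left on the rack.

- **TCP offset:** the reported TCP was 40 mm below the real finger ends. I found this by triangulating a fingertip from two cameras. I confirmed it when the reported TCP went below the rack's top with no force, and corrected every height for it. The highest contact force I read was about 10 N.
- **Medium and small knobs:** in the last top view the medium knob was within about 1 mm of its hole. The small knob was about 2 mm off in that view, while the wrist camera put it within about 1 mm just before it touched down.
- **Large knob and rose:** the rose was within about 1 mm of its hole in the top view. The top view put the large knob about 2 mm off the rose's middle along y, but the wrist and scene views showed it nearer, at about 1–2 mm. These differences are about the size of the camera calibration error (about 2 mm), so I left it as it was.
- **Failed check:** the automatic circle fit for the large knob merged the rose with the head, giving a 67 mm diameter. I read that one by hand instead.

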